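# Load the dial reader with register housings

## Task

Run a reading of the register housings: clear the stainless flow straightener out of the carrier tray onto the rubber mat, upright, and load every housing lying about into the tray, dial up and flat, one to a compartment, gripping each lightly (the thin shells crack if a finger squeezes with more than about 30 N). Ease the loaded tray by its pull plate fully home into the dial reader without ramming it, then switch on the reader's toggle, the one at the end of the row nearest the reader, and leave it on for at least 3 seconds. Then switch it off and draw the tray back out, wholly clear of the reader's guide fins, with the housings still lying flat in it; leave the other toggles, the pressure gauge and the brass valve alone.

Things in the scene. Friction and masses are not known exactly. Their poses are not given: they have to be found in the camera images.
- register_1: grey plastic register gear housing (None if absent): 42 mm along its x, 66 mm along y, 44 mm high, plus a black dial bezel 38 mm across on top (50 mm in all); about 0.12 kg. Origin: centre of underside, z out of the dial. Grip across the 42 mm, fingertips 15 to 20 mm above its underside to clear the tray's walls. Thin shell: at most 30 N from each finger, grip with about 20 N
- register_2: grey plastic register gear housing (None if absent): 42 mm along its x, 66 mm along y, 44 mm high, plus a black dial bezel 38 mm across on top (50 mm in all); about 0.12 kg. Origin: centre of underside, z out of the dial. Grip across the 42 mm, fingertips 15 to 20 mm above its underside to clear the tray's walls. Thin shell: at most 30 N from each finger, grip with about 20 N
- register_3: grey plastic register gear housing (None if absent): 42 mm along its x, 66 mm along y, 44 mm high, plus a black dial bezel 38 mm across on top (50 mm in all); about 0.12 kg. Origin: centre of underside, z out of the dial. Grip across the 42 mm, fingertips 15 to 20 mm above its underside to clear the tray's walls. Thin shell: at most 30 N from each finger, grip with about 20 N
- register_4: grey plastic register gear housing (None if absent): 42 mm along its x, 66 mm along y, 44 mm high, plus a black dial bezel 38 mm across on top (50 mm in all); about 0.12 kg. Origin: centre of underside, z out of the dial. Grip across the 42 mm, fingertips 15 to 20 mm above its underside to clear the tray's walls. Thin shell: at most 30 N from each finger, grip with about 20 N
- tray: aluminium carrier tray, 0.4 kg, standing on the panel top, on which it slides (no need to lift it). 163 x 163 mm; four compartments 76 mm square, centres at x = +-39, y = +-39 mm in its frame. Floor 4 mm thick, outer walls 16 mm high, cross dividers 12 mm. Origin: centre of underside of the square. Its +x end enters the reader first, the pull plate is at its -x end
- pull_plate (a point): gripping point of the tray's upright pull plate, at x = -140 mm in the tray's frame, 50 mm above the panel top, axes as the tray's. Plate 10 mm thick along x, 60 mm wide along y, top at 70 mm; joined to the tray by a flat strip 6 mm high; 53 mm free between plate and tray wall
- reader: dial reader, fixed: white hood 169 mm long, clear top 72 mm above the panel top, no floor; the tray slides in on the panel top along its +x. Rigid rear stop at x = +82 mm. Origin: middle of the bay, panel top level; with the tray fully home the two origins coincide, axes parallel, tray front flush with the mouth, pull plate outside. Camera mast behind, its arm over the hood from 190 mm up
- reader_mouth (a point): middle of the reader's mouth at panel top level, x = -82 mm in the reader's frame, axes as the reader's (x points in). Mouth 171 mm wide (4 mm play each side of the tray), 66 mm high; two flared guide fins 30 mm high reach 42 mm out before it
- straightener: stainless flow straightener: an upright round tube 50 mm in diameter and 90 mm high, 0.3 kg, standing in one compartment of the tray at the start (too tall to pass into the reader). Origin at the centre of its underside, z up
- mat: square black rubber mat 110 x 110 mm, 3 mm thick, fixed on the panel top; origin at the centre of its underside
- toggle_1 (a joint): the reader's toggle switch, at the end of the row nearest the reader (+y end): 0 = off, bat leaning to the console's -x (towards the robot); 0.9 rad = on, bat leaning to +x. It stays where it is left and takes about 2 N at its tip
- toggle_1_tip (a point): tip of the reader toggle's chrome bat, which is 50 mm long and 13 mm thick near the tip; its pivot is 60 mm above the panel top. Sites of the toggles share the console's orientation when the toggle reads 0
- toggle_2 (a joint): middle toggle switch, to be left off (0)
- toggle_2_tip (a point): tip of the middle toggle's bat, 65 mm along the row from toggle 1
- toggle_3 (a joint): toggle switch at the far end of the row, to be left off (0)
- toggle_3_tip (a point): tip of toggle 3's bat, 130 mm along the row from toggle 1
- console: grey switch console, fixed, 75 mm along x, 210 mm along y, 55 mm high, with the row of three chrome toggles along its y; origin at the centre of its underside
- gauge: bystander: round black pressure gauge, 100 mm in diameter, on a stem and foot 70 x 80 mm, 144 mm high; origin at the centre of its underside
- valve: bystander: brass needle valve body 100 mm long with a black handwheel on top, 85 mm high; origin at the centre of its underside

How it is judged:
By the outcome, as a careful person would: the job done as asked, in the order asked, and still so for the second after the job is handed in, with the robot touching nothing.
Of register_1, register_2, register_3, register_4 only 2 to 4 are there at a start; the rules pass over those that are not, and their reading is None.
At some moment in a run one of register_1, register_2, register_3, register_4 may be knocked a few centimetres aside while the robot is not near it.
It also fails if it takes over 210 s, if anything falls off the work surface, if the arm or the gripper's body presses on something with over 40 N, if the wrist force passes 120 N, or if a joint passes its speed limit or range.

## Robot

A 6-joint arm with a two-finger parallel gripper is mounted at the origin on the work surface. World frame = base frame: x ahead of the robot, y to its left, z up, the work surface at z = 0. Lengths are in m, angles in rad, forces in N, time in s.
With the tool pointing down it reaches from about 0.35 to 0.775 m from the base axis. Payload 5.5 kg.
Tool frame: the origin (TCP) lies between the finger pads; the fingertips stand 8 mm ahead of it and the grasp point (between the pads) lies 11 mm behind it; z points along the fingers, y is the line along which they close (so a half turn about z gives the same grasp; the last joint's range is limited). The gripper opens to 85 mm and grips with 20 to 120 N. Pads are 22 mm wide; open, the fingers measure 114 mm over their backs; the gripper's body (76 mm by 85 mm) begins 54 mm behind the grasp point. The pads swing forward as they close: fully open they stand 13 mm farther back than shut.
Start: joints at [-1.479, 0.313, 0.046, 1.304, 0, 1.431], TCP at [0.132, -0.56, 0.203] pointing down, gripper open.
Joint ranges: [-2.76, 2.76], [-0.86, 1.69], [-1.03, 1.26], [-2.2, 2.34], [-1.47, 1.5], [-3.14, 3.14]. Speed limits (rad/s): [2.57, 2.57, 3.14, 3.14, 3.14, 3.14].

## Interface

Orientations are given as a unit quaternion [w, x, y, z].
In Python, from workcell import env gives the robot as it stands.
- The arm moves only by the tool move_arm, never from a script. Its argument "moves" is one flat list of numbers, 5 for each row, row after row: the shift along the world's x, y, z in m, then the turn about the world's z in rad, then the finger opening in m, from 0 to 0.0854. A call has 1 to 12 rows; each row is the pose to reach, as a shift and turn from the pose commanded when the call began; what a row does not reach only later rows make up. A row lasts 1/12 s, in which the tool goes at most 41.7 mm and 7.16 degrees, less where a joint would pass 70% of its speed; a pose out of reach is approached as far as the arm can. A call with a gripper value outside its range is refused whole. The fingers move at their own pace and stop on an object; "newtons" is the grip in N (left out, the last holds). Time passes only in rows, so rows that repeat a pose let the fingers close. It gives the time, the measured TCP pose, the force, the opening and the grip force at its end, in the units of the state.
- env.get_state(): the state, without advancing time (a new reading comes with each control period).
- env.read_camera(name): name is "scene" or "top"; returns a dict with "pixels" (480x640x3 uint8, red, green, blue), "camera_matrix" (3x3 intrinsics, pixels), "rvec" (rotation vector, rad) and "tvec" (3), from world to camera coordinates, as OpenCV has them. Camera axes: x right, y down, z forward; pixel columns grow to the right and rows downward; lengths in m; the calibration is good to about 2 mm. A picture is of the moment at which its call begins. There is no depth.
- env.hand_in(): hands the job in; it is judged then, once.
The state is a dict: "clock": time; "joint_pos": joint angles; "qvel": joint speeds; "tau": joint torques, N m; "tcp_pos": TCP position; "orientation": TCP orientation; "wrist_force": force on the tool from outside, world axes, zero at the start; "ft_torque": the same for the moment, N m; "finger_gap": finger opening in m; "grip_force": force on a finger pad.
Only numpy, scipy, OpenCV 4.12 (cv2) and the standard library are available. Lean on these libraries where they do the work, as an engineer would, in place of code of your own. Each camera call takes 0.05 s, during which the arm holds its last target. There are 200 camera calls.

## Working session

There is one attempt and no reset: what is moved stays moved. The work goes in short steps, Python scripts to look and compute and a tool call to move; the robot and the scene stay as the last step left them, time stands still between calls to the robot, and variables do not carry over. Pictures are saved under pics/ and viewed, at most 14 in all, crops included, and the job is handed in when it is done.

Besides the shell and the picture viewer there is one more tool, called after "Call:" by a JSON object that holds its "fn" and its "kwargs", one argument or row to a line. move_arm: Moves the arm, as the interface text tells. Its arguments: {"type":"object","properties":{"moves":{"type":"array"},"newtons":{"type":"number"}},"required":["moves"]}

```bash
ls; mkdir -p pics
python3 - <<'E'
from workcell import env
import cv2
for n in("scene","top"):
    d=env.read_camera(n); cv2.imwrite(f"pics/{n}0.png",d["pixels"][:,:,::-1])
    print(n,d["camera_matrix"],d["rvec"],d["tvec"])
print(env.get_state())
E
```

```text
pics
scene [[465.89286872   0.         323.30208687]
 [  0.         465.89286872 246.94688332]
 [  0.           0.           1.        ]] [ 1.96681918  1.19412355 -0.60456382] [-0.22351456 -0.26974249  1.52891088]
top [[576.77407971   0.         315.38420316]
 [  0.         576.77407971 239.24478632]
 [  0.           0.           1.        ]] [ 2.13817059 -2.15739189  0.16543366] [-0.06156354  0.59867779  1.32188243]
{'clock': 0.1, 'joint_pos': array([-1.47857087e+00,  3.13954343e-01,  4.50857888e-02,  1.30360896e+00,
       -3.36953650e-05,  1.43119191e+00]), 'qvel': array([-3.18895981e-05, -7.10698565e-04,  2.12796150e-03, -2.80175308e-04,
        4.68928643e-04, -1.06292721e-03]), 'tau': array([ 2.65185976e-03, -4.81727350e+01,  2.99243098e+01,  1.27293082e-02,
       -1.00853115e-04,  4.35782823e-06]), 'tcp_pos': array([ 0.13204112, -0.55910921,  0.20237878]), 'orientation': array([-8.40756114e-04,  9.93289030e-01,  1.15655506e-01,  3.06839535e-06]), 'wrist_force': array([ 0.1541601 , -0.05805479,  0.72783411]), 'ft_torque': array([0.01160901, 0.00538714, 0.02037564]), 'grip_force': 0.0, 'finger_gap': 0.08539788176443193}
```

View pics/top0.png

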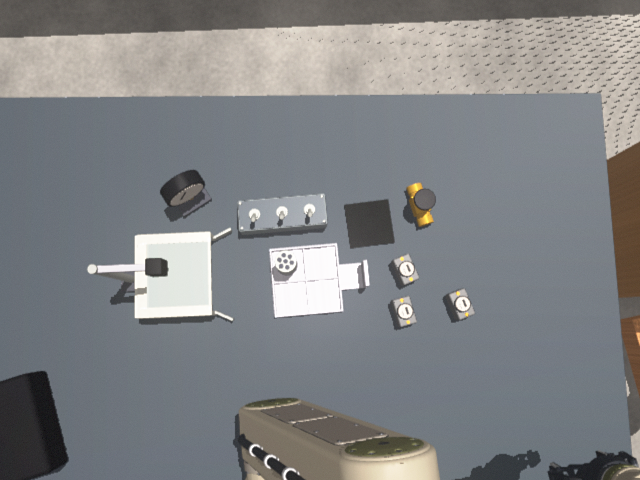

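View pics/scene0.png

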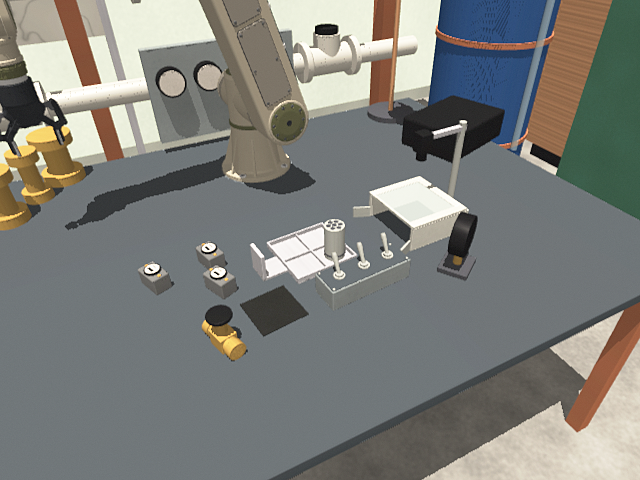

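The top view shows three housings, at about (404,270), (404,312) and (461,304). The tray is at (307,281) with its pull plate at (365,273), and the straightener is in it at (285,263). The reader is at (172,276), the mat at (369,223), and the toggle row runs from (254,214) to (310,212), with toggle 1 at the left, near the reader. I'll measure by masks next.

```bash
cat > h.py <<'E'
from workcell import env
import cv2, numpy as np
def cam(n):
    d=env.read_camera(n); d["R"]=cv2.Rodrigues(d["rvec"])[0]; return d
def ray(d,uv):
    R=d["R"]; uv=np.atleast_2d(uv).astype(float)
    p=np.c_[uv,np.ones(len(uv))]@np.linalg.inv(d["camera_matrix"]).T
    return -R.T@np.ravel(d["tvec"]), p@R
def onplane(d,uv,z):
    c,r=ray(d,uv); return c+r*((z-c[2])/r[:,2])[:,None]
def two(d1,u1,d2,u2):
    P=[d["camera_matrix"]@np.c_[d["R"],np.ravel(d["tvec"])] for d in(d1,d2)]
    x=cv2.triangulatePoints(P[0],P[1],np.array(u1,float).reshape(2,1),np.array(u2,float).reshape(2,1)); return (x[:3]/x[3]).ravel()
def proj(d,p):
    return cv2.projectPoints(np.atleast_2d(np.array(p,float)),d["rvec"],d["tvec"],d["camera_matrix"],None)[0][:,0]
def blobs(m,lo=20,hi=1e9):
    c=cv2.findContours(m.astype(np.uint8),cv2.RETR_EXTERNAL,cv2.CHAIN_APPROX_NONE)[0]
    return [k for k in c if lo<cv2.contourArea(k)<hi]
E
python3 - <<'E'
from h import *
d=cam("top"); im=d["pixels"]; hsv=cv2.cvtColor(im,cv2.COLOR_RGB2HSV)
cv2.imwrite("pics/top1.png",cv2.resize(im[165:345,80:500],None,fx=1.9,fy=1.9,interpolation=cv2.INTER_CUBIC)[:,:,::-1])
s=cam("scene")["pixels"]
cv2.imwrite("pics/scene1.png",cv2.resize(s[200:370,130:480],None,fx=2.2,fy=2.2,interpolation=cv2.INTER_CUBIC)[:,:,::-1])
g=im.max(2)
for name,m,z in[("mat",(g<60),0.003),("white",(im.min(2)>170),0.016)]:
    m=m.copy(); m[:160]=0;m[345:]=0;m[:,:80]=0;m[:,500:]=0
    for c in blobs(m,25):
        r=cv2.minAreaRect(c); b=cv2.boxPoints(r)
        print(name,np.round(r[0],1),np.round(r[1],1),round(r[2],1),cv2.contourArea(c),np.round(onplane(d,b,z)[:,:2],3).tolist())
E
```

```text
mat [171.7 192.7] [24.  19.5] 58.0 245.5 [[0.736, 0.323], [0.762, 0.283], [0.71, 0.25], [0.685, 0.29]]
mat [193.2 179. ] [19.1 17.8] 72.9 181.0 [[0.774, 0.262], [0.787, 0.221], [0.741, 0.206], [0.728, 0.247]]
white [223.4 315.3] [18.8  2.6] 23.2 32.5 [[0.428, 0.174], [0.434, 0.172], [0.416, 0.131], [0.41, 0.133]]
white [405.  310.5] [13. 14.] 90.0 140.5 [[0.445, -0.262], [0.444, -0.296], [0.414, -0.295], [0.414, -0.261]]
white [462.5 303.5] [13. 13.] 90.0 139.0 [[0.46, -0.401], [0.46, -0.432], [0.429, -0.431], [0.429, -0.4]]
white [365.9 272.5] [25.4  4.2] 84.3 82.5 [[0.551, -0.18], [0.552, -0.19], [0.491, -0.195], [0.49, -0.185]]
white [406.  268.6] [25.5 14.9] 66.4 208.0 [[0.551, -0.256], [0.565, -0.29], [0.508, -0.312], [0.494, -0.279]]
white [316.  278.8] [69.1 90.4] 85.0 4799.5 [[0.581, 0.047], [0.598, -0.17], [0.433, -0.181], [0.416, 0.033]]
white [149.6 275.4] [ 83.9 124.5] 87.5 6452.5 [[0.614, 0.488], [0.625, 0.188], [0.424, 0.176], [0.414, 0.469]]
white [221.4 232.8] [ 2.7 19.7] 63.4 33.0 [[0.612, 0.183], [0.634, 0.141], [0.628, 0.138], [0.606, 0.18]]
white [254. 214.] [11.3 11.3] 45.0 76.5 [[0.666, 0.101], [0.686, 0.082], [0.666, 0.062], [0.646, 0.082]]
white [281.5 212. ] [12. 11.] 90.0 86.5 [[0.685, 0.028], [0.685, 0.001], [0.655, 0.001], [0.655, 0.028]]
white [314.1 209.1] [29.1 22.5] 84.8 430.0 [[0.71, -0.034], [0.715, -0.089], [0.643, -0.095], [0.638, -0.04]]
```

View pics/top1.png

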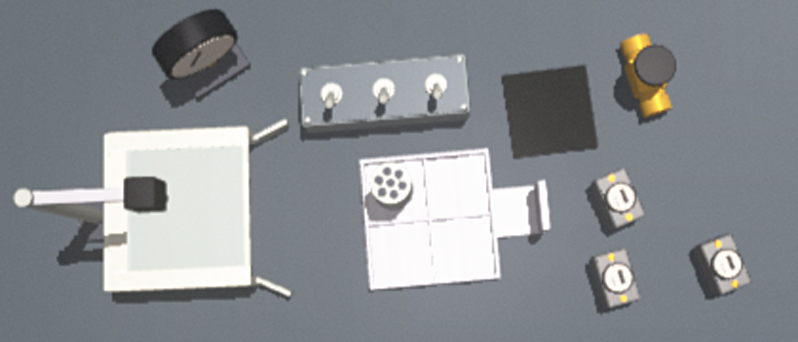

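View pics/scene1.png

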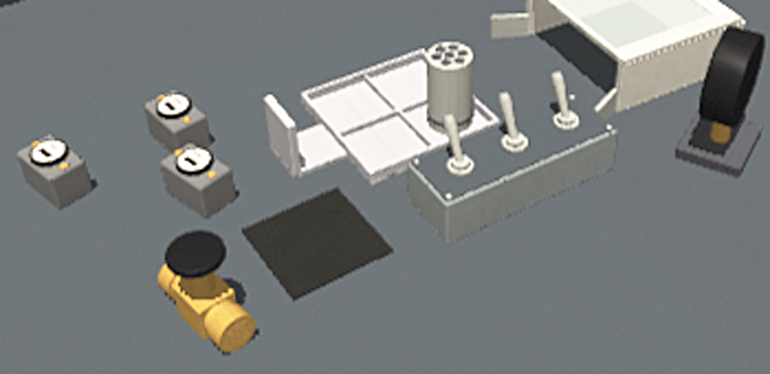

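Clearer view: the housings' yellow dots lie along their long axis at ±25 mm, so they give yaw. Mat corners in the crop are about (503,77), (585,66), (597,147) and (514,156). Now numbers.

```bash
cat >> h.py <<'E'
def housings(d):
    im=d["pixels"]; hsv=cv2.cvtColor(im,cv2.COLOR_RGB2HSV)
    m=(hsv[...,0]>15)&(hsv[...,0]<32)&(hsv[...,1]>90)&(hsv[...,2]>110)
    n,_,st,ce=cv2.connectedComponentsWithStats(m.astype(np.uint8))
    c=[ce[i] for i in range(1,n) if 2<=st[i,4]<40]
    P=onplane(d,c,.044) if c else []
    out=[]
    for i in range(len(P)):
        for j in range(i):
            L=np.linalg.norm((P[i]-P[j])[:2])
            if .035<L<.062:
                v=P[i]-P[j]; out.append((np.round((P[i]+P[j])[:2]/2,4),round(float(np.degrees(np.arctan2(v[1],v[0]))%180),1),round(L,4),np.round((c[i]+c[j])/2)))
    return out
def crop2(p,s=1.9,o=(80,165)): return np.array(p,float)/s+np.array(o)-.25
E
python3 - <<'E'
from h import *
d=cam("top"); im=d["pixels"]
print("cam",ray(d,[0,0])[0])
for o in housings(d): print(o)
Q=lambda p,z:print(np.round(onplane(d,crop2(p),z)[:,:2],4).tolist())
def rect(p,z,n):
    w=onplane(d,crop2(p),z)[:,:2]; e=w[1]-w[0]+w[2]-w[3]
    print(n,np.round(w.mean(0),4),"side lens",np.round(np.linalg.norm(w-np.roll(w,1,0),axis=1),4),"dir",np.degrees(np.arctan2(*e[::-1])))
rect([(361,160),(488,150),(498,278),(370,290)],.016,"tray")
rect([(503,77),(585,66),(597,147),(514,156)],.003,"mat")
rect([(301,70),(465,55),(467,116),(304,128)],.055,"console")
rect([(105,133),(249,126),(248,287),(105,291)],.075,"reader")
Q([(287,122),(290,294)],.03)
Q([(535,181),(547,181),(549,230),(540,236)],.07)
# masks
g=im.max(2); m=(g<62); m[:195]=0;m[255:]=0;m[:,:335]=0;m[:,402:]=0
for c in blobs(m,300):
    r=cv2.minAreaRect(c); w=onplane(d,cv2.boxPoints(r),.003); print("mat",w.mean(0),r)
# straightener: scene+top
m=((im.max(2).astype(int))<200)[245:280,271:301]
cv2.imwrite("pics/z.png",cv2.resize(np.hstack([im[240:325,265:375]]),None,fx=7,fy=7,interpolation=cv2.INTER_CUBIC)[:,:,::-1])
E
```

```text
cam [ 0.39752018 -0.057316    1.39580476]
(array([ 0.5264, -0.2798]), 22.0, np.float64(0.0523), array([406., 269.]))
(array([ 0.478 , -0.2779]), 154.0, np.float64(0.0537), array([406., 289.]))
(array([ 0.4434, -0.4072]), 20.4, np.float64(0.0532), array([462., 304.]))
(array([ 0.4282, -0.2727]), 14.6, np.float64(0.0529), array([404., 311.]))
tray [ 0.504 -0.043] side lens [0.164  0.1618 0.162  0.1605] dir -85.58429697054275
mat [ 0.6426 -0.1993] side lens [0.1042 0.1077 0.1071 0.1074] dir -83.47270301597288
console [0.6594 0.0114] side lens [0.0735 0.2057 0.0775 0.2025] dir -85.66056790871001
reader [0.5148 0.2607] side lens [0.1908 0.1752 0.1947 0.1703] dir -88.29000233890832
[[0.6269, 0.1356], [0.4118, 0.1293]]
[[0.5448, -0.1725], [0.5447, -0.1871], [0.4851, -0.1882], [0.478, -0.1772]]
```

View pics/z.png

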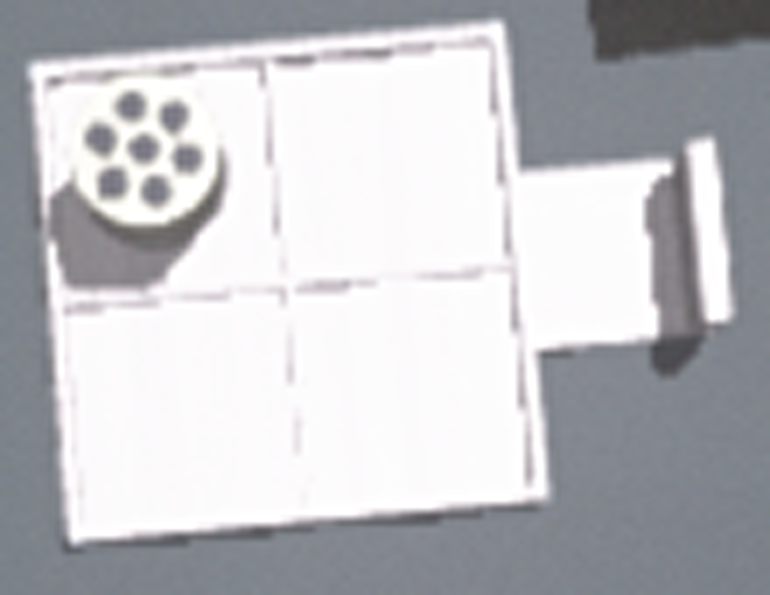

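Zoom: tray corners are at about (30,63), (503,22), (548,497) and (70,545), the straightener's top disc is centred at (147,152), and the plate top spans (683,143) to (734,318). Offset is (265,240), scale 7. Computing targets, with a closer reader view.

Run:
```python
from h import *
d=cam("top"); s=cam("scene"); im=d["pixels"]
z=lambda p:np.array(p,float)/7+[265,240]-.43
w=onplane(d,z([(30,63),(503,22),(548,497),(70,545)]),.016)[:,:2]
e=w[0]-w[1]+w[3]-w[2]; f=w[1]-w[2]+w[0]-w[3]
print("tray",w.mean(0),np.degrees(np.arctan2(e[1],e[0])),np.degrees(np.arctan2(f[1],f[0])),np.linalg.norm(w-np.roll(w,1,0),axis=1))
print("str",onplane(d,z([(147,152)]),.09))
p=onplane(d,z([(683,143),(713,137),(734,318),(706,324)]),.07)[:,:2]; print("plate",p.mean(0),p.tolist())
t=np.array([(557,75),(506,95),(450,117)])/2.2+[130,200]
b=crop2([(329,106),(382,101),(434,96)])
for i in range(3): print("tip",two(s,t[i],d,b[i]), onplane(d,b[i],.105))
a=cv2.resize(im[220:330,125:245],None,fx=5,fy=5,interpolation=cv2.INTER_CUBIC)
cv2.imwrite("pics/r.png",a[:,:,::-1])
```

```text
tray [ 0.50506226 -0.04300388] 94.83301853974349 4.679386109025937 [0.16529229 0.16370548 0.16344607 0.16279174]
str [[0.54121712 0.00171387 0.09      ]]
plate [ 0.51590925 -0.18235225] [[0.5448590317704411, -0.17441163702524345], [0.5467659821510729, -0.18437231185257152], [0.4869483774206241, -0.1899325928151846], [0.4850636037319763, -0.180692452178827]]
tip [0.63492153 0.07686212 0.10000139] [[0.63327903 0.07505674 0.105     ]]
tip [0.64030869 0.01328269 0.10089008] [[0.63883105 0.01169784 0.105     ]]
tip [ 0.64534773 -0.0503128   0.10067529] [[ 0.64440368 -0.05058505  0.105     ]]
```

View pics/r.png

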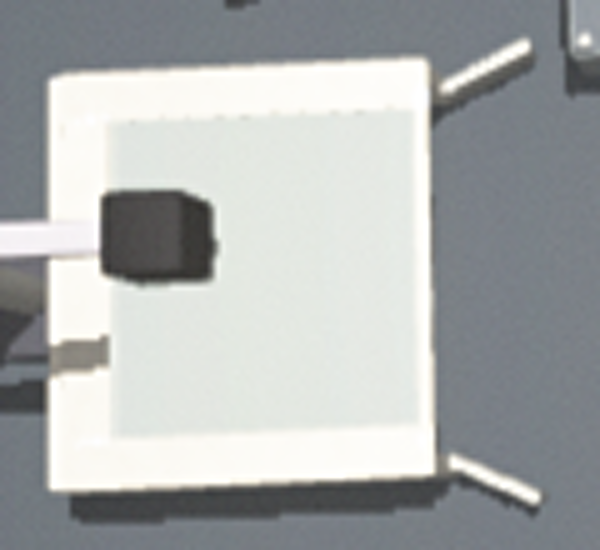

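Reader hood corners in the zoom are about (48,78), (430,60), (435,475) and (50,490); the fin tips are at (530,45) and (538,497). Computing the reader pose; meanwhile the arm goes above the straightener.

Run:
```python
from h import *
d=cam("top")
z=lambda p:np.array(p,float)/5+[125,220]-.4
for h in(.072,.076):
    w=onplane(d,z([(48,78),(430,60),(435,475),(50,490)]),h)[:,:2]
    e=w[0]-w[1]+w[3]-w[2]; f=w[1]-w[2]+w[0]-w[3]
    print("reader",w.mean(0),(w[1]+w[2])/2,np.degrees(np.arctan2(e[1],e[0])),np.degrees(np.arctan2(f[1],f[0])),np.linalg.norm(w-np.roll(w,1,0),axis=1))
t=onplane(d,z([(530,45),(538,497)]),.03)[:,:2];print(t.tolist(),t.mean(0))
r=onplane(d,z([(444,92),(446,460)]),.03)[:,:2];print(r.tolist(),r.mean(0))
```

```text
reader [0.51538482 0.26151378] [0.51840967 0.17368025] 91.97239799071309 2.0202771811490496 [0.18957164 0.17694209 0.19131523 0.17460465]
reader [0.51502868 0.26055041] [0.51804439 0.17298227] 91.97239799071309 2.020277181149052 [0.18899884 0.17640745 0.19073716 0.17407706]
[[0.6277811754220299, 0.1360916813393689], [0.41291729381285847, 0.1297241254106249]] [0.52034923 0.1329079 ]
[[0.6053270884156983, 0.17692585451190435], [0.430533425932511, 0.17309176516081032]] [0.51793026 0.17500881]
```

Call:
{"fn": "move_arm", "kwargs": {
  "moves": [0.409,0.562,0.03,-0.15,0.085,0.409,0.562,0.03,-0.15,0.085,0.409,0.562,0.03,-0.15,0.085,0.409,0.562,0.03,-0.15,0.085,0.409,0.562,0.03,-0.15,0.085,0.409,0.562,0.03,-0.15,0.085,0.409,0.562,0.03,-0.15,0.085,0.409,0.562,0.03,-0.15,0.085,0.409,0.562,0.03,-0.15,0.085,0.409,0.562,0.03,-0.15,0.085,0.409,0.562,0.03,-0.15,0.085,0.409,0.562,0.03,-0.15,0.085]
}}

```text
clock: 1.4
tcp_pos: [0.4269, -0.1539, 0.2253]
orientation: [0.0, 0.999, 0.041, 0.0]
wrist_force: [0.4, -1.8, 0.3]
finger_gap: 0.0851
grip_force: 0.0
```

Call:
{"fn": "move_arm", "kwargs": {
  "moves": [0.1145,0.156,0,0,0.085,0.1145,0.156,0,0,0.085,0.1145,0.156,0,0,0.085,0.1145,0.156,0,0,0.085,0.1145,0.156,0,0,0.085,0.1145,0.156,-0.16,0,0.085,0.1145,0.156,-0.16,0,0.085,0.1145,0.156,-0.16,0,0.085,0.1145,0.156,-0.16,0,0.085,0.1145,0.156,-0.16,0,0.085,0.1145,0.156,-0.16,0,0.03,0.1145,0.156,-0.16,0,0.03],
  "newtons": 40
}}

```text
clock: 2.4
tcp_pos: [0.5419, -0.0, 0.0668]
orientation: [0.0, 0.999, 0.041, 0.001]
wrist_force: [-0.3, 0.8, 0.3]
finger_gap: 0.0637
grip_force: 0.0
```

Call:
{"fn": "move_arm", "kwargs": {
  "moves": [0,0,0,0,0.03,0,0,0,0,0.03,0,0,0,0,0.03,0,0,0,0,0.03,0,0,0,0,0.03,0,0,0,0,0.03]
}}

```text
clock: 2.9
tcp_pos: [0.541, 0.0002, 0.0655]
orientation: [0.0, 0.999, 0.041, 0.001]
wrist_force: [-0.5, 0.7, 4.4]
finger_gap: 0.0301
grip_force: 1.8
```

Run:
```python
from h import *
a=cam("top")["pixels"][200:340,230:420]; b=cam("scene")["pixels"][180:320,230:420]
cv2.imwrite("pics/c1.png",cv2.resize(np.hstack([a,b]),None,fx=2.1,fy=2.1,interpolation=cv2.INTER_CUBIC)[:,:,::-1])
```

```text
(no output)
```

View pics/c1.png

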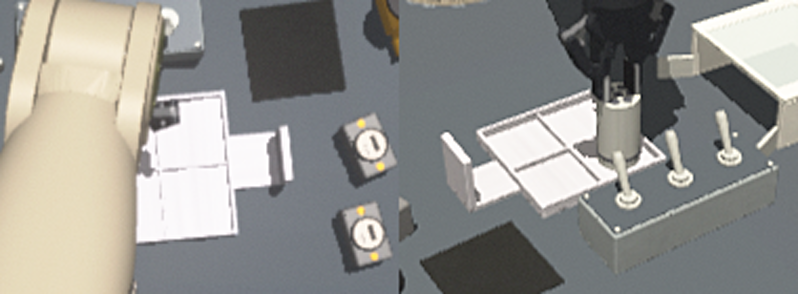

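The fingers have closed to 30 mm and seem to sit at or behind the tube's top rather than round it. A closer look is needed.

Run:
```python
from h import *
s=cam("scene"); b=s["pixels"][180:275,290:385]
print(env.get_state()["tcp_pos"])
print(proj(s,[(.541,0,.004),(.541,0,.094),(.541,.001,.0655),(.566,0,.094)])-[290,180])
cv2.imwrite("pics/c2.png",cv2.resize(b,None,fx=6,fy=6,interpolation=cv2.INTER_CUBIC)[:,:,::-1])
```

```text
[5.41001251e-01 1.27514338e-04 6.54858724e-02]
[[42.42084727 74.67073913]
 [42.29362191 44.58202686]
 [42.70762841 54.31665891]
 [47.38992442 50.08270457]]
```

View pics/c2.png

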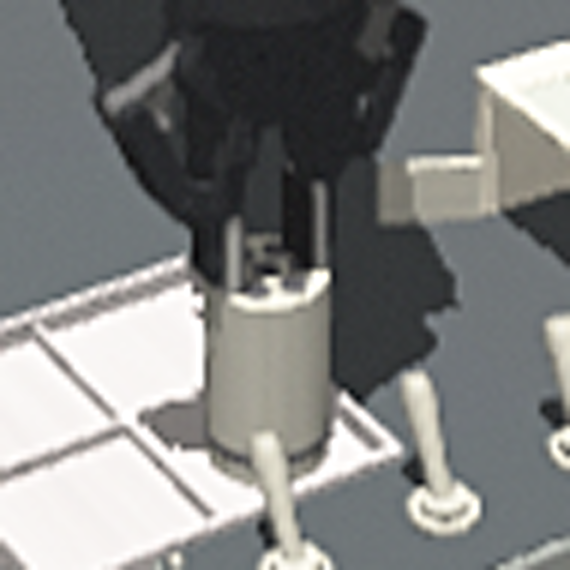

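Run:
```python
from h import *
s=cam("scene")
for x in(.51,.52,.53,.541):
  for z in(.058,.075,.094):
    print(x,z,np.round((proj(s,[(x,-.03,z),(x,-.015,z),(x,.015,z),(x,.03,z)])-[290,180])*6).tolist())
print((proj(s,[(.1320,-.559,.195),(.1320,-.559,.203),(.132,-.61,.195),(.132,-.51,.195)])).tolist())
print(env.get_state())
```

```text
0.51 0.058 [[152.0, 322.0], [185.0, 312.0], [251.0, 292.0], [283.0, 281.0]]
0.51 0.075 [[151.0, 288.0], [184.0, 278.0], [251.0, 257.0], [284.0, 247.0]]
0.51 0.094 [[149.0, 248.0], [183.0, 238.0], [251.0, 218.0], [284.0, 208.0]]
0.52 0.058 [[163.0, 335.0], [196.0, 325.0], [263.0, 304.0], [295.0, 294.0]]
0.52 0.075 [[162.0, 301.0], [196.0, 290.0], [262.0, 270.0], [295.0, 260.0]]
0.52 0.094 [[161.0, 261.0], [195.0, 251.0], [262.0, 230.0], [296.0, 220.0]]
0.53 0.058 [[174.0, 349.0], [208.0, 338.0], [274.0, 317.0], [307.0, 307.0]]
0.53 0.075 [[173.0, 314.0], [207.0, 303.0], [274.0, 282.0], [307.0, 272.0]]
0.53 0.094 [[172.0, 274.0], [207.0, 264.0], [274.0, 243.0], [308.0, 233.0]]
0.541 0.058 [[187.0, 363.0], [221.0, 353.0], [287.0, 331.0], [320.0, 321.0]]
0.541 0.075 [[186.0, 328.0], [220.0, 318.0], [287.0, 297.0], [321.0, 286.0]]
0.541 0.094 [[185.0, 289.0], [220.0, 278.0], [288.0, 257.0], [321.0, 247.0]]
[[46.888912191561815, 167.38080396853726], [45.62426715149667, 164.38732085584667], [23.188408638771136, 172.31864017197668], [68.9563585216408, 162.7832039570688]]
{'clock': 3.1, 'joint_pos': array([-1.48063887e-01,  3.28633632e-01, -2.83139284e-01,  9.57878446e-01,
       -1.73075918e-04,  2.91175439e+00]), 'qvel': array([ 0.00025748, -0.00114585, -0.00086836,  0.00105683, -0.00079548,
       -0.00035944]), 'tau': array([ 4.56632220e-02, -4.29129732e+01,  2.52317905e+01, -3.81857995e-01,
        3.49865283e-02, -7.62436073e-03]), 'tcp_pos': array([5.40983509e-01, 1.36906800e-04, 6.54843419e-02]), 'orientation': array([1.92526378e-04, 9.99164070e-01, 4.08757412e-02, 5.46038944e-04]), 'wrist_force': array([-1.13162666,  0.50092457,  6.06328716]), 'ft_torque': array([0.03983502, 0.1364283 , 0.01637463]), 'grip_force': 2.8371527418494225, 'finger_gap': 0.029789486838131835}
```

The tips match z≈0.094, i.e. they're resting on the tube's top, although the reported TCP says 0.058. So there's a tool length discrepancy of about 36 mm. I'll raise the arm and measure the tips before going on.

Call:
{"fn": "move_arm", "kwargs": {
  "moves": [0,0,0.08,0,0.0,0,0,0.08,0,0.0,-0.1,-0.08,0.08,0.0,0,-0.1,-0.08,0.08,0.0,0.0,-0.1,-0.08,0.08,0.0,0.0,-0.1,-0.08,0.08,0.0,0.0,-0.1,-0.08,0.08,0.0,0.0,-0.1,-0.08,0.08,0.0,0.0,-0.1,-0.08,0.08,0.0,0.0]
}}

```text
clock: 3.85
tcp_pos: [0.4415, -0.0795, 0.1449]
orientation: [0.0, 0.999, 0.041, 0.0]
wrist_force: [-0.1, 0.5, 0.2]
finger_gap: -0.0
grip_force: 0.0
```

Run:
```python
from h import *
s=cam("scene"); p=env.get_state(); t=p["tcp_pos"]; print(t,p["finger_gap"],p["wrist_force"])
q=np.array([t+[0,0,k] for k in(-.008,0,.028,.05)]); print(proj(s,q))
c=proj(s,t)[0].astype(int)-50; print(c)
cv2.imwrite("pics/c3.png",cv2.resize(s["pixels"][c[1]-20:c[1]+100,c[0]:c[0]+100],None,fx=5,fy=5,interpolation=cv2.INTER_CUBIC)[:,:,::-1])
d=cam("top");cv2.imwrite("pics/c4.png",d["pixels"][:,:,::-1])
```

```text
[ 0.44152751 -0.07933835  0.14473085] -7.384144280631778e-06 [0.47354615 0.28169259 0.33711848]
[[283.0040553  197.6947031 ]
 [282.77290244 194.7947308 ]
 [281.94740572 184.43830446]
 [281.28024071 176.0682586 ]]
[232 144]
```

View pics/c3.png

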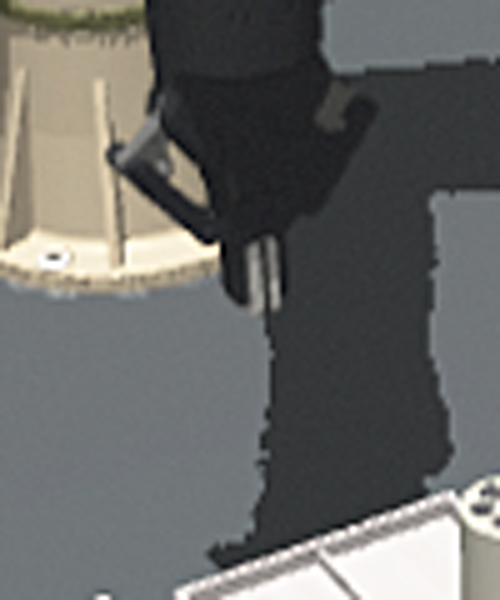

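The closed tip is at crop (263,312), i.e. image (284.6,186.4). That puts it about 22 mm above the reported TCP instead of 8 mm below, so tip z ≈ TCP z + 22 mm when shut (about 27 mm at 30–45 mm opening). I'll allow for that, and take a half turn so joint 6 has room.

Call:
{"fn": "move_arm", "kwargs": {
  "moves": [0.1,0.081,0.02,1.5,0.08,0.1,0.081,0.02,1.5,0.08,0.1,0.081,0.02,1.5,0.08,0.1,0.081,0.02,1.5,0.08,0.1,0.081,0.02,1.5,0.08,0.1,0.081,0.02,1.5,0.08,0.1,0.081,0.02,1.5,0.08,0.1,0.081,0.02,1.5,0.08,0.1,0.081,0.02,1.5,0.08,0.1,0.081,0.02,1.5,0.08,0.1,0.081,0.02,1.5,0.08,0.1,0.081,0.02,1.5,0.08]
}}

```text
clock: 4.95
tcp_pos: [0.5411, 0.0023, 0.1642]
orientation: [-0.0, 0.7, 0.714, -0.0]
wrist_force: [0.3, 0.6, -0.1]
finger_gap: 0.0797
grip_force: 0.0
```

Call:
{"fn": "move_arm", "kwargs": {
  "moves": [0,0,0,1.5,0.08,0,0,0,1.5,0.08,0,0,0,1.5,0.08,0,0,0,1.5,0.08,0,0,0,1.5,0.08,0,0,0,1.5,0.08,0,0,0,1.5,0.08,0,0,0,1.5,0.08,0,0,0,1.5,0.08,0,0,0,1.5,0.08,0,0,0,1.5,0.08,0,0,0,1.5,0.08]
}}

```text
clock: 5.95
tcp_pos: [0.5411, 0.0023, 0.1643]
orientation: [-0.0, 0.026, 1.0, 0.0]
wrist_force: [-0.7, -0.4, -0.2]
finger_gap: 0.0801
grip_force: 0.0
```

Call:
{"fn": "move_arm", "kwargs": {
  "moves": [0,0,0,0.14,0.08,0,0,0,0.14,0.08,0,0,0,0.14,0.08]
}}

```text
clock: 6.2
tcp_pos: [0.5409, 0.002, 0.1644]
orientation: [-0.0, -0.04, 0.999, 0.0]
wrist_force: [-0.4, -0.1, 0.1]
finger_gap: 0.0797
grip_force: 0.0
```

Run:
```python
from h import *
p=env.get_state(); print(p["tcp_pos"],p["orientation"],p["joint_pos"],p["clock"])
for o in housings(cam("top")): print(o)
```

```text
[0.5409214  0.00203671 0.16437985] [-2.16500546e-04 -3.95782464e-02  9.99216443e-01  1.25413220e-04] [-1.44776631e-01  2.62229107e-01 -1.19110204e-01  1.18992866e+00
  1.67196770e-04 -2.23953846e-01] 6.2
(array([ 0.5266, -0.2797]), 22.7, np.float64(0.0517), array([406., 269.]))
(array([ 0.4782, -0.278 ]), 154.7, np.float64(0.0544), array([406., 289.]))
(array([ 0.4434, -0.4072]), 20.4, np.float64(0.0532), array([462., 304.]))
(array([ 0.4283, -0.2728]), 14.3, np.float64(0.0522), array([404., 311.]))
```

Call:
{"fn": "move_arm", "kwargs": {
  "moves": [0,0,-0.144,0,0.08,0,0,-0.144,0,0.08,0,0,-0.144,0,0.08,0,0,-0.144,0,0.08,0,0,-0.144,0,0.035,0,0,-0.144,0,0.035,0,0,-0.144,0,0.035,0,0,-0.144,0,0.035,0,0,-0.144,0,0.035,0,0,-0.144,0,0.035]
}}

```text
clock: 7.08
tcp_pos: [0.5415, 0.0011, 0.0221]
orientation: [0.001, -0.04, 0.999, -0.0]
wrist_force: [0.7, -1.2, -2.9]
finger_gap: 0.0492
grip_force: 41.7
```

Call:
{"fn": "move_arm", "kwargs": {
  "moves": [0,0,0.04,0,0.035,0,0,0.08,0,0.035,0,0,0.11,0,0.035,0,-0.2,0.11,0,0.035,0,-0.2,0.11,0,0.035,0,-0.2,0.11,0,0.035,0,-0.2,0.11,0,0.035,0,-0.2,0.11,0,0.035,0.101,-0.2,0.11,0,0.035,0.101,-0.2,0.11,0,0.035,0.101,-0.2,0.11,0,0.035,0.101,-0.2,0.11,0,0.035]
}}

```text
clock: 8.08
tcp_pos: [0.6453, -0.1996, 0.1303]
orientation: [0.001, -0.04, 0.999, -0.0]
wrist_force: [-0.1, 0.0, -3.3]
finger_gap: 0.0488
grip_force: 43.6
```

Call:
{"fn": "move_arm", "kwargs": {
  "moves": [0,0,-0.04,0,0.035,0,0,-0.08,0,0.035,0,0,-0.1,0,0.035,0,0,-0.105,0,0.035,0,0,-0.109,0,0.035,0,0,-0.109,0,0.035,0,0,-0.109,0,0.035,0,0,-0.109,0,0.035]
}}

```text
clock: 8.75
tcp_pos: [0.6431, -0.1995, 0.0242]
orientation: [0.002, -0.04, 0.999, -0.001]
wrist_force: [0.1, -1.4, -2.6]
finger_gap: 0.0488
grip_force: 43.7
```

Call:
{"fn": "move_arm", "kwargs": {
  "moves": [0,0,-0.0035,0,0.035,0,0,-0.0035,0,0.035,0,0,-0.0035,0,0.035]
}}

```text
clock: 9.0
tcp_pos: [0.6434, -0.1993, 0.0206]
orientation: [0.002, -0.04, 0.999, -0.001]
wrist_force: [0.7, 0.9, 6.1]
finger_gap: 0.0494
grip_force: 43.7
```

Call:
{"fn": "move_arm", "kwargs": {
  "moves": [0,0,0,0,0.06,0,0,0,0,0.07,0,0,0,0,0.07,0,0,0,0,0.07,0,0,0.04,0,0.07,0,0,0.08,0,0.07,0,0,0.12,0,0.07,0,0,0.12,0,0.07]
}}

```text
clock: 9.67
tcp_pos: [0.6457, -0.2006, 0.1477]
orientation: [0.006, -0.04, 0.999, -0.003]
wrist_force: [1.0, -1.2, 1.7]
finger_gap: 0.0698
grip_force: 0.0
```

Run:
```python
from h import *
p=env.get_state(); print(p["tcp_pos"],p["orientation"],p["clock"])
a=cam("top");b=cam("scene")["pixels"][200:340,180:370]
for o in housings(a): print(o)
cv2.imwrite("pics/c5.png",cv2.resize(np.hstack([a["pixels"][180:320,290:480],b]),None,fx=2.1,fy=2.1,interpolation=cv2.INTER_CUBIC)[:,:,::-1])
```

```text
[ 0.64574748 -0.20064439  0.14769987] [ 0.0060667  -0.04011167  0.99917227 -0.00300282] 9.6667
(array([ 0.4781, -0.2779]), 154.6, np.float64(0.0547), array([406., 289.]))
(array([ 0.4433, -0.4074]), 20.1, np.float64(0.0529), array([462., 304.]))
(array([ 0.4282, -0.2728]), 14.5, np.float64(0.0521), array([404., 311.]))
```

View pics/c5.png

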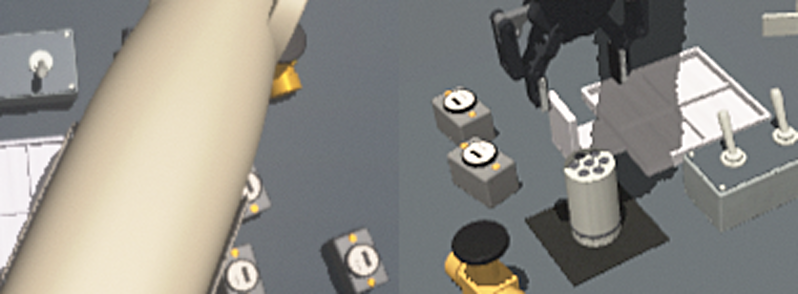

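The straightener stands upright on the mat. Now housing A at (0.5266,−0.280), axis 22°.

Call:
{"fn": "move_arm", "kwargs": {
  "moves": [-0.118,-0.08,-0.04,0.309,0.07,-0.118,-0.08,-0.04,0.309,0.07,-0.118,-0.08,-0.04,0.309,0.07,-0.118,-0.08,-0.04,0.309,0.07,-0.118,-0.08,-0.04,0.309,0.07,-0.118,-0.08,-0.04,0.309,0.07],
  "newtons": 20
}}

```text
clock: 10.27
tcp_pos: [0.5212, -0.2786, 0.0962]
orientation: [-0.001, -0.192, 0.981, 0.002]
wrist_force: [0.9, -0.4, 0.8]
finger_gap: 0.0698
grip_force: 0.0
```

Call:
{"fn": "move_arm", "kwargs": {
  "moves": [0,0,0,0,0.07,0,0,0,0,0.07]
}}

```text
clock: 10.43
tcp_pos: [0.5243, -0.2783, 0.098]
orientation: [0.0, -0.194, 0.981, 0.0]
wrist_force: [-0.2, 0.5, 0.2]
finger_gap: 0.0701
grip_force: 0.0
```

Call:
{"fn": "move_arm", "kwargs": {
  "moves": [0.002,-0.0015,-0.04,0,0.07,0.002,-0.0015,-0.08,0,0.07,0.002,-0.0015,-0.1,0,0.07,0.002,-0.0015,-0.108,0,0.07,0.002,-0.0015,-0.108,0,0.07,0.002,-0.0015,-0.108,0,0.037,0.002,-0.0015,-0.108,0,0.037,0.002,-0.0015,-0.108,0,0.037,0.002,-0.0015,-0.108,0,0.037,0.002,-0.0015,-0.108,0,0.037,0.002,-0.0015,-0.108,0,0.037]
}}

```text
clock: 11.35
tcp_pos: [0.5273, -0.2812, -0.0076]
orientation: [0.002, -0.193, 0.981, -0.001]
wrist_force: [1.3, 1.6, 6.8]
finger_gap: 0.0419
grip_force: 22.1
```

Call:
{"fn": "move_arm", "kwargs": {
  "moves": [0,0,0.03,0,0.037,0,0,0.07,0,0.037,0,0,0.11,0,0.037,0.014,0.279,0.11,-0.309,0.037,0.014,0.279,0.11,-0.309,0.037,0.014,0.279,0.11,-0.309,0.037,0.014,0.279,0.11,-0.309,0.037,0.014,0.279,0.11,-0.309,0.037,0.014,0.279,0.11,-0.309,0.037,0.014,0.279,0.11,-0.309,0.037,0.014,0.279,0.11,-0.309,0.037,0.014,0.279,0.11,-0.309,0.037]
}}

```text
clock: 12.35
tcp_pos: [0.5393, 0.0004, 0.1006]
orientation: [0.0, -0.042, 0.999, -0.0]
wrist_force: [0.6, -1.1, -1.5]
finger_gap: 0.0416
grip_force: 21.3
```

Call:
{"fn": "move_arm", "kwargs": {
  "moves": [0,0,-0.03,0,0.037,0,0,-0.06,0,0.037,0,0,-0.06,0,0.037,0,0,-0.06,0,0.037]
}}

```text
clock: 12.68
tcp_pos: [0.5376, -0.0022, 0.0392]
orientation: [-0.002, -0.039, 0.999, 0.0]
wrist_force: [1.0, -0.7, -1.1]
finger_gap: 0.0417
grip_force: 21.3
```

Run:
```python
from h import *
p=env.get_state(); print({k:p[k] for k in("tcp_pos","orientation","wrist_force","grip_force","finger_gap","joint_pos")})
for o in housings(cam("top")): print(o)
```

```text
{'tcp_pos': array([ 0.53759913, -0.00223947,  0.03918247]), 'orientation': array([-2.17053298e-03, -3.92056590e-02,  9.99228760e-01,  3.00815368e-04]), 'wrist_force': array([ 0.9669021 , -0.66749342, -1.07614726]), 'grip_force': 21.29602611064911, 'finger_gap': 0.041696710919711, 'joint_pos': array([-1.53380421e-01,  3.52230934e-01, -3.21079312e-01,  9.01862043e-01,
       -2.40406189e-04, -2.31811503e-01])}
(array([ 0.4434, -0.4072]), 20.4, np.float64(0.0532), array([462., 304.]))
(array([ 0.4281, -0.2729]), 14.3, np.float64(0.0526), array([405., 311.]))
```

Call:
{"fn": "move_arm", "kwargs": {
  "moves": [0.002,0.001,-0.02,0,0.037,0.002,0.001,-0.032,0,0.037,0.002,0.001,-0.036,0,0.037,0.002,0.001,-0.038,0,0.037,0.002,0.001,-0.04,0,0.037,0.002,0.001,-0.041,0,0.037,0.002,0.001,-0.041,0,0.037]
}}

```text
clock: 13.32
tcp_pos: [0.5422, -0.0005, 0.0001]
orientation: [0.001, -0.04, 0.999, -0.0]
wrist_force: [0.3, 0.1, -1.4]
finger_gap: 0.0416
grip_force: 21.3
```

Call:
{"fn": "move_arm", "kwargs": {
  "moves": [0,0,-0.002,0,0.037,0,0,-0.0035,0,0.037,0,0,-0.0035,0,0.037,0,0,-0.0035,0,0.037]
}}

```text
clock: 13.65
tcp_pos: [0.542, -0.0003, -0.0036]
orientation: [0.001, -0.04, 0.999, -0.0]
wrist_force: [-0.5, -0.2, 3.6]
finger_gap: 0.0413
grip_force: 22.0
```

Touching. I'll release, rise and go to housing B at (0.4282,−0.2728), axis 14.4° (delta −0.114, −0.272, turn +0.17).

Call:
{"fn": "move_arm", "kwargs": {
  "moves": [0,0,0,0,0.05,0,0,0,0,0.055,0,0,0,0,0.055,0,0,0.04,0,0.055,0,0,0.08,0,0.055,0,0,0.11,0,0.055,-0.113,-0.272,0.11,0.17,0.07,-0.113,-0.272,0.11,0.17,0.07,-0.113,-0.272,0.11,0.17,0.07,-0.113,-0.272,0.11,0.17,0.07,-0.113,-0.272,0.11,0.17,0.07,-0.113,-0.272,0.11,0.17,0.07]
}}

```text
clock: 14.65
tcp_pos: [0.4461, -0.2291, 0.1059]
orientation: [0.0, -0.125, 0.992, -0.0]
wrist_force: [0.1, -0.0, -0.2]
finger_gap: 0.0702
grip_force: 0.0
```

Call:
{"fn": "move_arm", "kwargs": {
  "moves": [-0.03,-0.06,-0.02,0,0.07,-0.03,-0.06,-0.02,0,0.07,0,0,-0.02,0,0.07,0,0,-0.02,0,0.07,0,0,-0.02,0,0.07]
}}

```text
clock: 15.07
tcp_pos: [0.4467, -0.2263, 0.0853]
orientation: [-0.0, -0.124, 0.992, 0.001]
wrist_force: [-0.2, 0.3, 0.4]
finger_gap: 0.0698
grip_force: 0.0
```

Run:
```python
from h import *
p=env.get_state(); print({k:p[k] for k in("tcp_pos","orientation","clock")})
for o in housings(cam("top")): print(o)
```

```text
{'tcp_pos': array([ 0.44667416, -0.22633149,  0.08525473]), 'orientation': array([-6.86768591e-05, -1.23877311e-01,  9.92296569e-01,  1.38782779e-03]), 'clock': 15.0667}
(array([5.414e-01, 4.000e-04]), 4.6, np.float64(0.0522), array([287., 263.]))
```

Call:
{"fn": "move_arm", "kwargs": {
  "moves": [-0.0185,-0.0465,0,0,0.07,-0.0185,-0.0465,0,0,0.07,-0.0185,-0.0465,-0.04,0,0.07,-0.0185,-0.0465,-0.075,0,0.07,-0.0185,-0.0465,-0.094,0,0.07,-0.0185,-0.0465,-0.094,0,0.07,-0.0185,-0.0465,-0.094,0,0.037,-0.0185,-0.0465,-0.094,0,0.037,-0.0185,-0.0465,-0.094,0,0.037,-0.0185,-0.0465,-0.094,0,0.037,-0.0185,-0.0465,-0.094,0,0.037,-0.0185,-0.0465,-0.094,0,0.037]
}}

```text
clock: 16.12
tcp_pos: [0.4299, -0.2751, -0.0066]
orientation: [0.001, -0.125, 0.992, -0.001]
wrist_force: [0.7, 0.7, 6.3]
finger_gap: 0.0413
grip_force: 21.8
```

Call:
{"fn": "move_arm", "kwargs": {
  "moves": [0,0,0.03,0,0.037,0,0,0.07,0,0.037,0,0,0.11,0,0.037,0.034,0.267,0.11,-0.17,0.037,0.034,0.267,0.11,-0.17,0.037,0.034,0.267,0.11,-0.17,0.037,0.034,0.267,0.11,-0.17,0.037,0.034,0.267,0.11,-0.17,0.037,0.034,0.267,0.11,-0.17,0.037,0.034,0.267,0.11,-0.17,0.037,0.034,0.267,0.11,-0.17,0.037,0.034,0.267,0.11,-0.17,0.037]
}}

```text
clock: 17.12
tcp_pos: [0.4625, -0.0058, 0.1021]
orientation: [0.0, -0.042, 0.999, -0.0]
wrist_force: [-0.1, -0.6, -0.8]
finger_gap: 0.0411
grip_force: 21.3
```

Call:
{"fn": "move_arm", "kwargs": {
  "moves": [0,0,-0.03,0,0.037,0,0,-0.06,0,0.037,0,0,-0.06,0,0.037,0,0,-0.06,0,0.037,0,0,-0.06,0,0.037]
}}

```text
clock: 17.53
tcp_pos: [0.4631, -0.008, 0.0428]
orientation: [0.0, -0.039, 0.999, -0.0]
wrist_force: [-0.4, 0.7, -0.4]
finger_gap: 0.0417
grip_force: 21.2
```

Call:
{"fn": "move_arm", "kwargs": {
  "moves": [0,0.0005,-0.025,0,0.037,0,0.0005,-0.035,0,0.037,0,0.0005,-0.04,0,0.037,0,0.0005,-0.0425,0,0.037,0,0.0005,-0.0445,0,0.037,0,0.0005,-0.0445,0,0.037,0,0.0005,-0.0445,0,0.037]
}}

```text
clock: 18.12
tcp_pos: [0.4634, -0.0068, -0.0019]
orientation: [0.001, -0.04, 0.999, -0.0]
wrist_force: [-0.2, 0.2, -2.5]
finger_gap: 0.0419
grip_force: 21.2
```

Call:
{"fn": "move_arm", "kwargs": {
  "moves": [0,0,-0.0012,0,0.037,0,0,-0.0012,0,0.037,0,0,-0.0012,0,0.05,0,0,-0.0012,0,0.055,0,0,0,0,0.055,0,0,0.04,0,0.055,0,0,0.08,0,0.055,0,0,0.11,0,0.055,0,0,0.11,0,0.055]
}}

```text
clock: 18.87
tcp_pos: [0.4669, -0.0073, 0.1135]
orientation: [0.005, -0.04, 0.999, -0.001]
wrist_force: [1.3, 0.3, -0.1]
finger_gap: 0.0547
grip_force: 0.0
```

Call:
{"fn": "move_arm", "kwargs": {
  "moves": [-0.02,-0.4,0,0.275,0.07,-0.02,-0.4,0,0.275,0.07,-0.02,-0.4,0,0.275,0.07,-0.02,-0.4,0,0.275,0.07,-0.02,-0.4,0,0.275,0.07,-0.02,-0.4,0,0.275,0.07,-0.02,-0.4,0,0.275,0.07,-0.02,-0.4,0,0.275,0.07,-0.02,-0.4,0,0.275,0.07,-0.02,-0.4,0,0.275,0.07,-0.02,-0.4,-0.03,0.275,0.07,-0.02,-0.4,-0.03,0.275,0.07]
}}

```text
clock: 19.87
tcp_pos: [0.4404, -0.4073, 0.0727]
orientation: [-0.001, -0.175, 0.985, 0.002]
wrist_force: [-1.5, 1.3, -0.8]
finger_gap: 0.0699
grip_force: 0.0
```

Run:
```python
from h import *
p=env.get_state(); print({k:p[k] for k in("tcp_pos","orientation","clock")})
for o in housings(cam("top")): print(o)
cv2.imwrite("pics/c6.png",cam("scene")["pixels"][160:340,80:480,::-1])
```

```text
{'tcp_pos': array([ 0.4403576 , -0.40727958,  0.07270509]), 'orientation': array([-0.00138851, -0.1749022 ,  0.98458174,  0.00246722]), 'clock': 19.8667}
(array([5.414e-01, 4.000e-04]), 4.6, np.float64(0.0522), array([287., 263.]))
(array([ 0.4619, -0.0062]), 4.5, np.float64(0.0524), array([290., 297.]))
```

View pics/c6.png

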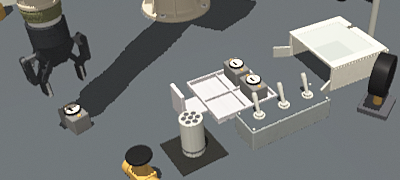

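Run:
```python
from h import *
s=cam("scene"); print(env.get_state()["tcp_pos"])
print(proj(s,[(.4434,-.4072,.05),(.4434,-.4072,.105)])-[80,160])
print([(o[0],o[1]) for o in housings(s)])
```

```text
[ 0.44210517 -0.40543477  0.07704192]
[[ 70.8516143  108.2416082 ]
 [ 64.70275124  88.83603368]]
[(array([ 0.4564, -0.0032]), 4.7), (array([0.5362, 0.004 ]), 5.2)]
```

Call:
{"fn": "move_arm", "kwargs": {
  "moves": [0.0015,-0.0015,-0.035,0,0.07,0.0015,-0.0015,-0.07,0,0.07,0.0015,-0.0015,-0.086,0,0.07,0.0015,-0.0015,-0.086,0,0.07,0.0015,-0.0015,-0.086,0,0.07,0.0015,-0.0015,-0.086,0,0.037,0.0015,-0.0015,-0.086,0,0.037,0.0015,-0.0015,-0.086,0,0.037,0.0015,-0.0015,-0.086,0,0.037,0.0015,-0.0015,-0.086,0,0.037,0.0015,-0.0015,-0.086,0,0.037]
}}

```text
clock: 20.93
tcp_pos: [0.4456, -0.4092, -0.0062]
orientation: [0.001, -0.177, 0.984, -0.002]
wrist_force: [-0.6, 1.3, 7.1]
finger_gap: 0.0415
grip_force: 21.8
```

Call:
{"fn": "move_arm", "kwargs": {
  "moves": [0,0,0.03,0,0.037,0,0,0.07,0,0.037,0,0,0.11,0,0.037,0.025,0.323,0.11,-0.275,0.037,0.025,0.323,0.11,-0.275,0.037,0.025,0.323,0.11,-0.275,0.037,0.025,0.323,0.11,-0.275,0.037,0.025,0.323,0.11,-0.275,0.037,0.025,0.323,0.11,-0.275,0.037,0.025,0.323,0.11,-0.275,0.037,0.025,0.323,0.11,-0.275,0.037,0.025,0.323,0.11,-0.275,0.037]
}}

```text
clock: 21.93
tcp_pos: [0.4684, -0.0796, 0.102]
orientation: [0.0, -0.043, 0.999, 0.001]
wrist_force: [-0.5, -0.0, -1.2]
finger_gap: 0.0417
grip_force: 21.5
```

Call:
{"fn": "move_arm", "kwargs": {
  "moves": [0,0,-0.03,0,0.037,0,0,-0.06,0,0.037,0,0,-0.06,0,0.037,0,0,-0.06,0,0.037,0,0,-0.06,0,0.037]
}}

```text
clock: 22.35
tcp_pos: [0.4698, -0.0856, 0.0426]
orientation: [0.0, -0.04, 0.999, -0.0]
wrist_force: [0.4, 0.3, -1.2]
finger_gap: 0.0416
grip_force: 21.6
```

Call:
{"fn": "move_arm", "kwargs": {
  "moves": [0,0.0005,-0.025,0,0.037,0,0.0005,-0.035,0,0.037,0,0.0005,-0.04,0,0.037,0,0.0005,-0.0425,0,0.037,0,0.0005,-0.045,0,0.037,0,0.0005,-0.0456,0,0.037,0,0.0005,-0.0456,0,0.037]
}}

```text
clock: 22.93
tcp_pos: [0.4703, -0.0852, -0.0023]
orientation: [0.001, -0.04, 0.999, -0.0]
wrist_force: [-1.3, -0.2, 5.4]
finger_gap: 0.0416
grip_force: 22.6
```

Call:
{"fn": "move_arm", "kwargs": {
  "moves": [0,0,0,0,0.05,0,0,0,0,0.055,0,0,0,0,0.055,0,0,0.04,0,0.055,0,0,0.08,0,0.055,0,0,0.1,0,0.055,0.047,-0.0975,0.1,0,0.05,0.047,-0.0975,0.1,0,0.05,0.047,-0.0975,0.1,0,0.05,0.047,-0.0975,0.1,0,0.05,0.047,-0.0975,0.1,0,0.05]
}}

```text
clock: 23.85
tcp_pos: [0.5165, -0.1833, 0.0955]
orientation: [0.0, -0.039, 0.999, 0.0]
wrist_force: [-0.8, 1.3, 0.0]
finger_gap: 0.0503
grip_force: 0.0
```

Call:
{"fn": "move_arm", "kwargs": {
  "moves": [0,0,0,0,0.05,0,0,0,0,0.05]
}}

```text
clock: 24.02
tcp_pos: [0.5152, -0.1809, 0.0954]
orientation: [-0.001, -0.04, 0.999, 0.001]
wrist_force: [-0.5, -0.1, -0.7]
finger_gap: 0.0502
grip_force: 0.0
```

Run:
```python
from h import *
p=env.get_state(); print({k:p[k] for k in("tcp_pos","orientation","clock")})
for o in housings(cam("top")): print("top",o[:3])
for o in housings(cam("scene")): print(o[:3])
```

```text
{'tcp_pos': array([ 0.51523846, -0.18094874,  0.09540699]), 'orientation': array([-6.06366534e-04, -4.04609214e-02,  9.99180809e-01,  5.06918228e-04]), 'clock': 24.0167}
top (array([5.414e-01, 4.000e-04]), 4.6, np.float64(0.0522))
top (array([ 0.4623, -0.0062]), 4.5, np.float64(0.0517))
(array([ 0.4564, -0.0032]), 4.7, np.float64(0.0523))
(array([ 0.4643, -0.0822]), 5.9, np.float64(0.052))
(array([0.5362, 0.004 ]), 5.2, np.float64(0.0529))
```

Call:
{"fn": "move_arm", "kwargs": {
  "moves": [0.001,-0.001,-0.04,0,0.05,0.001,-0.001,-0.07,0,0.05,0.001,-0.001,-0.087,0,0.05,0.001,-0.001,-0.087,0,0.05,0.001,-0.001,-0.087,0,0.05,0.001,-0.001,-0.087,0,0.002,0.001,-0.001,-0.087,0,0.002,0.001,-0.001,-0.087,0,0.002,0.001,-0.001,-0.087,0,0.002,0.001,-0.001,-0.087,0,0.002,0.001,-0.001,-0.087,0,0.002,0.001,-0.001,-0.087,0,0.002],
  "newtons": 60
}}

```text
clock: 25.12
tcp_pos: [0.5185, -0.1834, 0.0104]
orientation: [0.002, -0.04, 0.999, -0.0]
wrist_force: [-0.0, 0.7, 5.3]
finger_gap: 0.0089
grip_force: 59.9
```

Call:
{"fn": "move_arm", "kwargs": {
  "moves": [0.001,0.006,0,-0.005,0.002,0.003,0.013,0,-0.012,0.002,0.005,0.02,0,-0.02,0.002,0.006,0.028,0,-0.027,0.002,0.008,0.036,0,-0.034,0.002,0.009,0.044,0,-0.04,0.002,0.01,0.052,0,-0.046,0.002,0.011,0.058,0,-0.046,0.002,0.0115,0.0625,0,-0.046,0.002,0.0115,0.0625,0,-0.046,0.002,0.0115,0.0625,0,-0.046,0.002]
}}

```text
clock: 26.03
tcp_pos: [0.5303, -0.1216, 0.0104]
orientation: [0.002, -0.017, 1.0, -0.001]
wrist_force: [0.1, -2.5, 6.9]
finger_gap: 0.0092
grip_force: 59.9
```

Run:
```python
from h import *
p=env.get_state(); print({k:p[k] for k in("tcp_pos","orientation","wrist_force","clock")})
d=cam("top"); s=cam("scene")
for o in housings(s): print(o[:3])
a=d["pixels"][215:335,120:360]; cv2.imwrite("pics/c7.png",cv2.resize(a,None,fx=3.3,fy=3.3,interpolation=cv2.INTER_CUBIC)[:,:,::-1])
```

```text
{'tcp_pos': array([ 0.53031411, -0.12157905,  0.01042853]), 'orientation': array([ 0.00168192, -0.01709268,  0.99985175, -0.00121992]), 'wrist_force': array([ 0.10688269, -2.5483648 ,  6.8988787 ]), 'clock': 26.0333}
(array([0.4759, 0.0611]), 2.6, np.float64(0.052))
(array([0.5562, 0.0645]), 2.5, np.float64(0.0533))
```

View pics/c7.png

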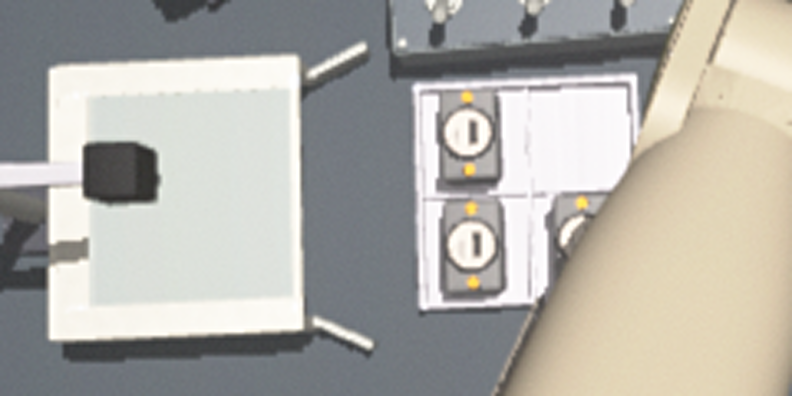

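The tray is aligned outside the reader, its front corners at crop (414,86) and (421,310), with fin roots at (308,78) and (313,322). Checking lateral alignment.

Run:
```python
from h import *
d=cam("top")
z=lambda p:np.array(p,float)/3.3+[120,215]-.35
f=onplane(d,z([(414,86),(421,310)]),.016)[:,:2]; b=onplane(d,z([(637,75)]),.016)[0,:2]
e=f[0]-f[1]; e2=f[0]-b
m=f.mean(0); print("front",m,np.linalg.norm(e),np.degrees(np.arctan2(e[1],e[0])),np.degrees(np.arctan2(e2[1],e2[0])))
c=m-.0815*np.array([np.cos(np.radians(92)),np.sin(np.radians(92))]); print("tray org",c)
for nm,q in(("root",[(308,78),(313,322)]),("tip",[(366,46),(370,347)])):
    w=onplane(d,z(q),.03)[:,:2]; print(nm,w.tolist(),w.mean(0))
```

```text
front [0.51870884 0.0994909 ] 0.16307328477655683 2.256162114812486 92.36900821089893
tray org [0.52155314 0.01804055]
root [[0.604642684751185, 0.1779100640916878], [0.4290600698055135, 0.1714297187101788]] [0.51685138 0.17466989]
tip [[0.6278077926493756, 0.1361900330578995], [0.4110656641384539, 0.13070617601854428]] [0.51943673 0.1334481 ]
```

Call:
{"fn": "move_arm", "kwargs": {
  "moves": [0,0.006,0,-0.004,0.002,0,0.014,0,-0.004,0.002,0,0.022,0,-0.004,0.002,-0.0005,0.03,0,-0.004,0.002,-0.0005,0.038,0,-0.004,0.002,-0.001,0.046,0,-0.004,0.002,-0.001,0.054,0,-0.004,0.002,-0.0015,0.062,0,-0.004,0.002,-0.0015,0.07,0,-0.004,0.002,-0.002,0.078,0,-0.004,0.002,-0.002,0.082,0,-0.004,0.002,-0.002,0.082,0,-0.004,0.002]
}}

```text
clock: 27.18
tcp_pos: [0.5285, -0.0393, 0.0104]
orientation: [0.002, -0.015, 1.0, -0.001]
wrist_force: [0.1, -2.1, 5.4]
finger_gap: 0.0088
grip_force: 60.0
```

Call:
{"fn": "move_arm", "kwargs": {
  "moves": [0,0.006,0,0,0.002,-0.0005,0.012,0,0,0.002,-0.0005,0.018,0,0,0.002,-0.001,0.024,0,0,0.002,-0.001,0.03,0,0,0.002,-0.001,0.036,0,0,0.002,-0.0015,0.042,0,0,0.002,-0.0015,0.048,0,0,0.002,-0.002,0.054,0,0,0.002,-0.002,0.06,0,0,0.002,-0.002,0.06,0,0,0.002]
}}

```text
clock: 28.1
tcp_pos: [0.5265, 0.0208, 0.0104]
orientation: [0.002, -0.015, 1.0, -0.001]
wrist_force: [0.4, -3.1, 5.5]
finger_gap: 0.0087
grip_force: 60.0
```

Call:
{"fn": "move_arm", "kwargs": {
  "moves": [0,0.006,0,0,0.002,-0.0005,0.014,0,0,0.002,-0.0005,0.022,0,0,0.002,-0.001,0.03,0,0,0.002,-0.001,0.038,0,0,0.002,-0.0015,0.046,0,0,0.002,-0.0015,0.054,0,0,0.002,-0.002,0.062,0,0,0.002,-0.002,0.07,0,0,0.002,-0.0025,0.076,0,0,0.002,-0.0025,0.08,0,0,0.002,-0.0025,0.08,0,0,0.002]
}}

```text
clock: 29.1
tcp_pos: [0.5239, 0.1008, 0.0104]
orientation: [0.002, -0.015, 1.0, -0.001]
wrist_force: [0.8, -2.6, 6.8]
finger_gap: 0.0091
grip_force: 60.1
```

Call:
{"fn": "move_arm", "kwargs": {
  "moves": [0,0.0015,0,0,0.002,0,0.003,0,0,0.002,0,0.0045,0,0,0.002,0,0.006,0,0,0.002,0,0.0075,0,0,0.002,0,0.009,0,0,0.002,0,0.01,0,0,0.002,0,0.01,0,0,0.002]
}}

```text
clock: 29.77
tcp_pos: [0.5239, 0.1097, 0.0104]
orientation: [0.002, -0.014, 1.0, -0.002]
wrist_force: [-0.3, -6.5, 7.0]
finger_gap: 0.0086
grip_force: 60.1
```

Call:
{"fn": "move_arm", "kwargs": {
  "moves": [0,0.0005,0,0,0.002,0,0.001,0,0,0.002,0,0.0015,0,0,0.002,0,0.002,0,0,0.002,0,0.002,0,0,0.002,0,0.002,0,0,0.002]
}}

```text
clock: 30.27
tcp_pos: [0.5239, 0.1115, 0.0104]
orientation: [0.002, -0.014, 1.0, -0.002]
wrist_force: [-0.2, -7.2, 6.7]
finger_gap: 0.0092
grip_force: 60.1
```

Call:
{"fn": "move_arm", "kwargs": {
  "moves": [0,0.0005,0,0,0.002,0,0.001,0,0,0.002,0,0.0015,0,0,0.002,0,0.002,0,0,0.002,0,0.0025,0,0,0.002,0,0.003,0,0,0.002,0,0.003,0,0,0.002,0,0.003,0,0,0.002]
}}

```text
clock: 30.93
tcp_pos: [0.5239, 0.1145, 0.0105]
orientation: [0.002, -0.014, 1.0, -0.002]
wrist_force: [-0.5, -7.8, 8.5]
finger_gap: 0.009
grip_force: 60.1
```

Call:
{"fn": "move_arm", "kwargs": {
  "moves": [0,0.0005,0,0,0.002,0,0.001,0,0,0.002,0,0.0015,0,0,0.002,0,0.002,0,0,0.002,0,0.0025,0,0,0.002,0,0.0025,0,0,0.002]
}}

```text
clock: 31.43
tcp_pos: [0.5244, 0.1156, 0.0104]
orientation: [0.002, -0.014, 1.0, -0.003]
wrist_force: [1.3, -13.0, 5.6]
finger_gap: 0.0093
grip_force: 59.9
```

Call:
{"fn": "move_arm", "kwargs": {
  "moves": [0,0.0005,0,0,0.002,0,0.001,0,0,0.002,0,0.0015,0,0,0.002,0,0.002,0,0,0.002,0,0.002,0,0,0.002]
}}

```text
clock: 31.85
tcp_pos: [0.5252, 0.1158, 0.0105]
orientation: [0.003, -0.014, 1.0, -0.005]
wrist_force: [3.6, -19.8, 5.7]
finger_gap: 0.0089
grip_force: 60.0
```

Run:
```python
from h import *
p=env.get_state(); print({k:p[k] for k in("tcp_pos","orientation","wrist_force","ft_torque","clock")})
s=cam("scene")["pixels"][190:290,300:480]; a=cam("top")["pixels"][215:335,120:300]
cv2.imwrite("pics/c8.png",np.vstack([cv2.resize(x,(540,y),interpolation=cv2.INTER_CUBIC) for x,y in((s,300),(a[:90],270))])[:,:,::-1])
```

```text
{'tcp_pos': array([0.52522477, 0.11580687, 0.01049281]), 'orientation': array([ 0.00269319, -0.01353044,  0.99989295, -0.00487384]), 'wrist_force': array([  3.63739267, -19.7899318 ,   5.73914954]), 'ft_torque': array([-2.99218368, -0.33499518,  0.47175659]), 'clock': 31.85}
```

View pics/c8.png

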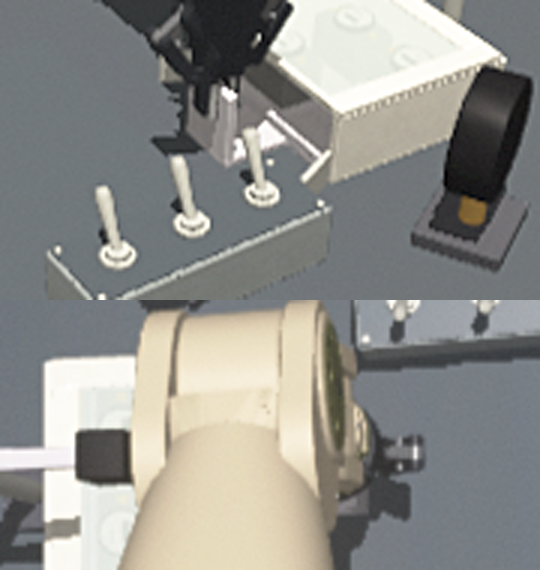

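The tray is home: it stopped at plate y 0.1158 where 0.116 was predicted, with the push force rising to 20 N, and the picture shows it inside the hood. I'll relieve the push, release, and go to toggle 1.

Call:
{"fn": "move_arm", "kwargs": {
  "moves": [0,-0.0015,0,0,0.002,0,-0.003,0,0,0.002,0,-0.003,0,0,0.002,0,-0.003,0,0,0.02,0,-0.003,0,0,0.04,0,-0.003,0,0,0.04,0,-0.003,0,0,0.04,0,-0.003,0.04,0,0.04,0,-0.003,0.08,0,0.04,0,-0.003,0.11,0,0.04,0,-0.003,0.11,0,0.04]
}}

```text
clock: 32.87
tcp_pos: [0.5262, 0.1186, 0.1252]
orientation: [0.005, -0.015, 1.0, 0.0]
wrist_force: [1.6, 0.8, 0.2]
finger_gap: 0.04
grip_force: 0.0
```

Call:
{"fn": "move_arm", "kwargs": {
  "moves": [0.075,-0.04,0,0,0,0.075,-0.04,0,0,0,0.075,-0.04,0,0,0,0.075,-0.04,0,0,0,0.075,-0.04,0,0,0,0.075,-0.04,0,0,0],
  "newtons": 40
}}

```text
clock: 33.37
tcp_pos: [0.5956, 0.0785, 0.1181]
orientation: [-0.001, -0.015, 1.0, 0.0]
wrist_force: [-0.5, 0.7, -0.5]
finger_gap: -0.0001
grip_force: 0.0
```

Run:
```python
from h import *
p=env.get_state(); print({k:p[k] for k in("tcp_pos","orientation","wrist_force","clock")})
d=cam("top"); s=cam("scene")
w=(d["pixels"].min(2)>165)[195:232,240:325]
n,l,st,ce=cv2.connectedComponentsWithStats(w.astype(np.uint8))
for i in range(1,n):
    if st[i,4]>15: print(ce[i]+[240,195],st[i], onplane(d,ce[i]+[240,195],.058)[0,:2])
```

```text
{'tcp_pos': array([0.59564394, 0.07852971, 0.11807391]), 'orientation': array([-1.01235448e-03, -1.54329027e-02,  9.99880377e-01,  1.80972781e-04]), 'wrist_force': array([-0.52791304,  0.68203186, -0.53914093]), 'clock': 33.3667}
[240.78571429 208.01428571] [ 0  0  3 29 70] [0.67215996 0.10868876]
[322.         209.31034483] [75  0 10 27 87] [ 0.66746452 -0.08312698]
[309.2 208.6] [ 63   8  13  15 115] [ 0.66942346 -0.05289252]
[281.58878505 211.28037383] [ 36  11  12  13 107] [0.66350991 0.01234616]
```

Call:
{"fn": "move_arm", "kwargs": {
  "moves": [0,-0.001,-0.03,0,0,0,-0.001,-0.055,0,0,0,-0.001,-0.055,0,0,0.012,-0.001,-0.055,0,0,0.02,-0.001,-0.055,0,0,0.027,-0.001,-0.055,0,0,0.034,-0.001,-0.055,0,0,0.04,-0.001,-0.055,0,0,0.045,-0.001,-0.055,0,0,0.05,-0.001,-0.055,0,0,0.054,-0.001,-0.055,0,0,0.057,-0.001,-0.055,0,0]
}}

```text
clock: 34.47
tcp_pos: [0.6542, 0.0771, 0.0633]
orientation: [-0.0, -0.015, 1.0, 0.0]
wrist_force: [-2.4, 1.6, -0.2]
finger_gap: 0.0001
grip_force: 1.1
```

Call:
{"fn": "move_arm", "kwargs": {
  "moves": [0,0,0,0,0,0,0,0,0,0]
}}

```text
clock: 34.63
tcp_pos: [0.6546, 0.0767, 0.0635]
orientation: [0.0, -0.015, 1.0, -0.0]
wrist_force: [-0.5, 0.2, 0.2]
finger_gap: 0.0002
grip_force: 0.1
```

Call:
{"fn": "move_arm", "kwargs": {
  "moves": [0.0015,0,0,0,0,0.003,0,0,0,0,0.0045,0,0,0,0,0.006,0,0,0,0,0.006,0,0,0,0]
}}

```text
clock: 35.05
tcp_pos: [0.6558, 0.0767, 0.0632]
orientation: [-0.004, -0.015, 1.0, -0.0]
wrist_force: [-12.2, -0.5, 5.5]
finger_gap: -0.0001
grip_force: 6.5
```

Call:
{"fn": "move_arm", "kwargs": {
  "moves": [-0.02,0,0,0,0,-0.05,0,0,0,0,-0.05,0,0.04,0,0,-0.05,0,0.07,0,0,-0.05,0,0.07,0,0,-0.1,-0.08,0.07,0,0,-0.1,-0.08,0.07,0,0,-0.1,-0.08,0.07,0,0,-0.1,-0.08,0.07,0,0,-0.1,-0.08,0.07,0,0]
}}

```text
clock: 35.88
tcp_pos: [0.5613, -0.0038, 0.1345]
orientation: [0.001, -0.014, 1.0, 0.0]
wrist_force: [1.3, -0.2, 0.4]
finger_gap: 0.0002
grip_force: 0.0
```

Run:
```python
from h import *
p=env.get_state(); print({k:p[k] for k in("tcp_pos","orientation","wrist_force","clock")})
s=cam("scene"); cv2.imwrite("pics/on.png",s["pixels"][:,:,::-1])
print(proj(s,[(.634,.0755,.103),(.679,.079,.105)])-[300,190])
cv2.imwrite("pics/c9.png",cv2.resize(s["pixels"][190:310,300:480],None,fx=4,fy=4,interpolation=cv2.INTER_CUBIC)[:,:,::-1])
```

```text
{'tcp_pos': array([ 0.56125117, -0.00376305,  0.13451473]), 'orientation': array([ 1.37772997e-03, -1.41583105e-02,  9.99898816e-01,  3.03684189e-05]), 'wrist_force': array([ 1.29470267, -0.15964532,  0.39530876]), 'clock': 35.8833}
[[81.5344645  43.10483637]
 [94.21829088 52.65853581]]
```

View pics/c9.png

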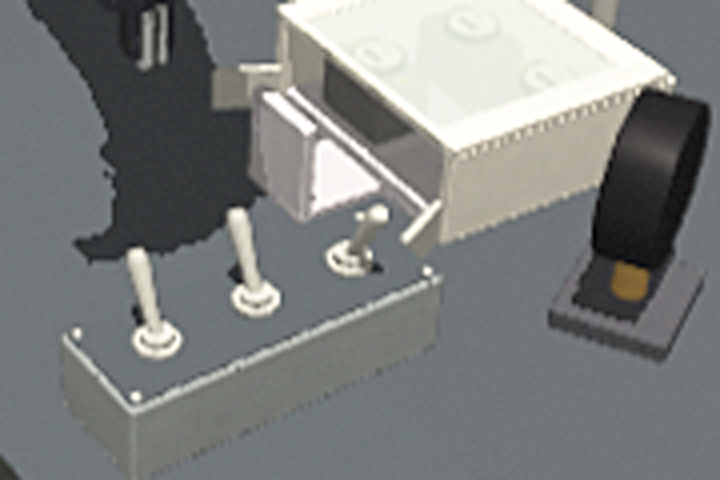

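Toggle 1 is on: its tip is at (375,215) in the crop, where the on position was predicted. The tray's rear wall sits at the mouth. I'll let the reading run, and meanwhile measure the plate-to-hood distance from the top view.

Call:
{"fn": "move_arm", "kwargs": {
  "moves": [-0.06,-0.12,0,0,0,-0.06,-0.12,0,0,0,-0.06,-0.12,0,0,0,-0.06,-0.12,0,0,0,-0.06,-0.12,0,0,0,-0.06,-0.12,0,0,0,-0.06,-0.12,0,0,0,-0.06,-0.12,0,0,0,-0.06,-0.12,0,0,0,-0.06,-0.12,0,0,0,-0.06,-0.12,0,0,0,-0.06,-0.12,0,0,0]
}}

```text
clock: 36.93
tcp_pos: [0.5003, -0.1227, 0.1336]
orientation: [-0.0, -0.015, 1.0, 0.0]
wrist_force: [0.5, -0.7, 0.0]
finger_gap: -0.0001
grip_force: 0.0
```

Run:
```python
from h import *
d=cam("top"); im=d["pixels"]; m=im.min(2)>150
m[:220]=0;m[335:]=0;m[:,:125]=0;m[:,300:]=0
for r in (262,268,275,282,288):
    row=im[r].min(1).astype(int)[195:262]; print(r,list(row))
for c in blobs(m,20):
    b=cv2.minAreaRect(c); w=onplane(d,cv2.boxPoints(b),.07); print(np.round(b[0],1),np.round(b[1],1),w[:,:2].mean(0).round(4))
for o in housings(d): print(o[:3])
```

```text
262 [np.int64(233), np.int64(232), np.int64(232), np.int64(231), np.int64(232), np.int64(231), np.int64(232), np.int64(232), np.int64(233), np.int64(233), np.int64(234), np.int64(232), np.int64(236), np.int64(244), np.int64(245), np.int64(221), np.int64(172), np.int64(241), np.int64(230), np.int64(237), np.int64(173), np.int64(214), np.int64(219), np.int64(219), np.int64(216), np.int64(223), np.int64(233), np.int64(232), np.int64(233), np.int64(232), np.int64(232), np.int64(236), np.int64(247), np.int64(246), np.int64(246), np.int64(247), np.int64(246), np.int64(246), np.int64(243), np.int64(222), np.int64(240), np.int64(248), np.int64(253), np.int64(187), np.int64(119), np.int64(113), np.int64(116), np.int64(113), np.int64(118), np.int64(115), np.int64(116), np.int64(114), np.int64(115), np.int64(116), np.int64(115), np.int64(115), np.int64(114), np.int64(116), np.int64(118), np.int64(114), np.int64(114), np.int64(117), np.int64(116), np.int64(115), np.int64(114), np.int64(115), np.int64(116)]
268 [np.int64(232), np.int64(232), np.int64(232), np.int64(231), np.int64(232), np.int64(2
[... 3495 characters left out ...]
4), np.int64(113), np.int64(110), np.int64(70), np.int64(68), np.int64(69), np.int64(66), np.int64(67), np.int64(72), np.int64(90), np.int64(113), np.int64(121), np.int64(118), np.int64(113), np.int64(118), np.int64(116), np.int64(118), np.int64(114), np.int64(115), np.int64(117), np.int64(115), np.int64(117), np.int64(115), np.int64(117), np.int64(115), np.int64(114), np.int64(117), np.int64(114), np.int64(115), np.int64(115), np.int64(116)]
[292.5 322.5] [23. 13.] [ 0.4034 -0.0129]
[223.4 315.1] [19.7  3. ] [0.4215 0.1444]
[181.9 273.9] [ 84.  113.4] [0.5173 0.241 ]
[221.4 232.8] [ 3.1 19.7] [0.6113 0.1517]
[289.8 222.3] [ 6.6 18.9] [ 0.6348 -0.0075]
[272.  223.5] [ 7. 10.] [0.6323 0.0341]
```

Run:
```python
from h import *
d=cam("top")
for n,c,z in(("hood",211.3,.072),("hood",211.3,.076),("hood",211.3,.08),("tray rear",215.3,.016),("plate front",234.6,.07),("plate back",238.6,.07)):
    print(n,z,onplane(d,(c,275),z)[0,:2].round(4))
print(env.get_state()["clock"])
```

```text
hood 0.072 [0.513  0.1731]
hood 0.076 [0.5127 0.1724]
hood 0.08 [0.5123 0.1717]
tray rear 0.016 [0.5178 0.1733]
plate front 0.07 [0.5127 0.1199]
plate back 0.07 [0.5126 0.1107]
37.0333
```

Call:
{"fn": "move_arm", "kwargs": {
  "moves": [0,0,0,0,0,0,0,0,0,0,0,0,0,0,0,0,0,0,0,0,0,0,0,0,0,0,0,0,0,0,0,0,0,0,0,0,0,0,0,0,0,0,0,0,0,0,0,0,0,0,0,0,0,0,0,0,0,0,0,0]
}}

```text
clock: 38.03
tcp_pos: [0.5001, -0.1231, 0.1337]
orientation: [0.0, -0.015, 1.0, 0.0]
wrist_force: [0.1, -0.6, 0.6]
finger_gap: -0.0
grip_force: 0.0
```

Plate centre is 58 mm from the hood edge, as it should be when home. Toggle has been on for over 3 s by now; going round to its far side to switch off.

Call:
{"fn": "move_arm", "kwargs": {
  "moves": [0.212,0.203,0.01,0,0,0.212,0.203,0.01,0,0,0.212,0.203,0.01,0,0,0.212,0.203,0.01,0,0,0.212,0.203,0.01,0,0,0.212,0.203,0.01,0,0,0.212,0.203,0.01,0,0,0.212,0.203,0.01,0,0,0.212,0.203,0.01,0,0,0.212,0.203,0.01,0,0,0.212,0.203,0.01,0,0,0.212,0.203,0.01,0,0]
}}

```text
clock: 39.03
tcp_pos: [0.7113, 0.0786, 0.1444]
orientation: [0.0, -0.014, 1.0, -0.0]
wrist_force: [0.2, 1.1, 0.1]
finger_gap: 0.0003
grip_force: 0.0
```

Call:
{"fn": "move_arm", "kwargs": {
  "moves": [0,0,-0.03,0,0,0,0,-0.06,0,0,0,0,-0.078,0,0,0,0,-0.078,0,0,0,0,-0.078,0,0]
}}

```text
clock: 39.45
tcp_pos: [0.7107, 0.0789, 0.0655]
orientation: [-0.001, -0.014, 1.0, 0.0]
wrist_force: [0.1, 0.5, 0.9]
finger_gap: 0.0002
grip_force: 0.0
```

Call:
{"fn": "move_arm", "kwargs": {
  "moves": [-0.008,0,0,0,0,-0.016,0,0,0,0,-0.023,0,0,0,0,-0.03,0,0,0,0,-0.036,0,0,0,0,-0.041,0,0,0,0,-0.045,0,0,0,0,-0.048,0,0,0,0,-0.05,0,0,0,0,-0.05,0,0,0,0]
}}

```text
clock: 40.28
tcp_pos: [0.6615, 0.0799, 0.0655]
orientation: [-0.0, -0.015, 1.0, 0.0]
wrist_force: [1.2, -0.9, 1.9]
finger_gap: 0.0001
grip_force: 0.5
```

Call:
{"fn": "move_arm", "kwargs": {
  "moves": [-0.001,0,0,0,0,-0.002,0,0,0,0,-0.002,0,0,0,0]
}}

```text
clock: 40.53
tcp_pos: [0.6599, 0.0799, 0.0653]
orientation: [-0.0, -0.015, 1.0, -0.0]
wrist_force: [2.0, -0.8, -0.3]
finger_gap: -0.0
grip_force: 0.8
```

Call:
{"fn": "move_arm", "kwargs": {
  "moves": [-0.0015,0,0,0,0,-0.003,0,0,0,0,-0.0045,0,0,0,0,-0.0045,0,0,0,0]
}}

```text
clock: 40.87
tcp_pos: [0.6551, 0.08, 0.0655]
orientation: [-0.0, -0.015, 1.0, 0.0]
wrist_force: [0.2, -0.4, -0.1]
finger_gap: 0.0004
grip_force: 0.6
```

Call:
{"fn": "move_arm", "kwargs": {
  "moves": [-0.0015,0,0,0,0,-0.003,0,0,0,0,-0.0045,0,0,0,0,-0.0045,0,0,0,0]
}}

```text
clock: 41.2
tcp_pos: [0.654, 0.0801, 0.0666]
orientation: [0.003, -0.015, 1.0, 0.0]
wrist_force: [8.2, 0.8, -2.4]
finger_gap: 0.0002
grip_force: 3.4
```

Call:
{"fn": "move_arm", "kwargs": {
  "moves": [0.02,0,0,0,0,0.05,0,0,0,0,0.05,0,0.04,0,0,0.05,0,0.08,0,0,0.05,0,0.08,0,0,-0.15,-0.04,0.08,0,0,-0.15,-0.04,0.08,0,0,-0.15,-0.04,0.08,0,0,-0.15,-0.04,0.08,0,0,-0.15,-0.04,0.08,0,0,-0.15,-0.04,0.08,0,0]
}}

```text
clock: 42.12
tcp_pos: [0.4902, 0.0402, 0.1439]
orientation: [-0.006, -0.015, 1.0, 0.0]
wrist_force: [-0.1, 1.1, 0.9]
finger_gap: -0.0002
grip_force: 0.0
```

Run:
```python
from h import *
p=env.get_state(); print({k:p[k] for k in("tcp_pos","orientation","wrist_force","clock")})
s=cam("scene")["pixels"]; r=cv2.imread("pics/scene0.png")[:,:,::-1]; on=cv2.imread("pics/on.png")[:,:,::-1]
for n,(u,v) in(("t1",(372,228)),("t2",(346,238)),("t3",(322,248))):
    f=lambda a:a[v:v+28,u:u+32].astype(int)
    for nm,a in(("now",s),("start",r),("on",on)):
        m=(f(a).min(2)>150); print(n,nm,m.sum(),(m[:14].nonzero()[1].mean()+u).round(1) if m[:14].any() else None)
    print(" diff now-start",np.abs(f(s)-f(r)).mean().round(1)," now-on",np.abs(f(s)-f(on)).mean().round(1))
```

```text
{'tcp_pos': array([0.49021265, 0.04015795, 0.14394372]), 'orientation': array([-5.59796385e-03, -1.49055257e-02,  9.99873142e-01,  4.32824195e-04]), 'wrist_force': array([-0.09410306,  1.1469931 ,  0.85879517]), 'clock': 42.1167}
t1 now 339 386.0
t1 start 133 383.6
t1 on 326 386.0
 diff now-start 36.4  now-on 13.9
t2 now 143 362.8
t2 start 218 355.6
t2 on 145 363.5
 diff now-start 13.9  now-on 12.2
t3 now 133 334.6
t3 start 363 337.3
t3 on 130 334.6
 diff now-start 35.3  now-on 12.1
```

Run:
```python
from h import *
s=cam("scene")["pixels"]; r=cv2.imread("pics/scene0.png")[:,:,::-1]; on=cv2.imread("pics/on.png")[:,:,::-1]
for nm,a in(("now",s),("start",r),("on",on)):
    print(nm)
    for v in range(240,256,3): print(v,a[v,378:402].min(1).tolist())
```

```text
now
240 [203, 255, 254, 241, 109, 180, 199, 198, 174, 125, 135, 126, 103, 120, 108, 110, 111, 112, 110, 123, 126, 128, 144, 136]
243 [181, 130, 140, 129, 112, 144, 184, 206, 190, 110, 125, 198, 212, 132, 108, 113, 113, 113, 113, 113, 113, 112, 111, 116]
246 [113, 111, 97, 83, 79, 92, 162, 190, 195, 166, 99, 104, 107, 108, 111, 111, 112, 113, 113, 112, 113, 110, 107, 103]
249 [112, 113, 86, 44, 47, 43, 91, 178, 200, 188, 110, 97, 105, 109, 113, 111, 112, 111, 112, 111, 109, 116, 172, 247]
252 [112, 110, 107, 126, 192, 221, 246, 159, 175, 192, 194, 242, 242, 217, 145, 103, 111, 112, 111, 112, 110, 111, 111, 108]
255 [113, 111, 99, 118, 232, 208, 82, 145, 170, 164, 185, 148, 149, 205, 246, 138, 103, 110, 112, 111, 112, 110, 110, 110]
start
240 [113, 111, 110, 109, 123, 184, 197, 201, 177, 94, 110, 114, 111, 114, 112, 113, 114, 112, 112, 114, 113, 115, 115, 116]
243 [113, 112, 112, 109, 110, 141, 185, 205, 189, 111, 122, 199, 209, 133, 108, 113, 112, 112, 114, 114, 114, 113, 114, 112]
246 [115, 112, 96, 83, 77, 92, 162, 188, 195, 166, 98, 106, 105, 110, 109, 110, 110, 114, 113, 112, 113,
[... 425 characters left out ...]
 195, 173, 127, 135, 127, 117, 116, 103, 101, 98, 98, 106, 119, 121, 129, 143, 134]
243 [181, 129, 138, 129, 118, 109, 108, 111, 111, 107, 128, 197, 208, 149, 183, 241, 247, 250, 251, 90, 108, 112, 113, 117]
246 [111, 113, 111, 113, 112, 112, 113, 112, 110, 110, 109, 118, 128, 124, 117, 113, 106, 100, 100, 112, 113, 110, 108, 102]
249 [112, 110, 111, 112, 112, 109, 105, 100, 99, 104, 124, 120, 111, 104, 103, 107, 112, 113, 110, 111, 109, 115, 175, 248]
252 [111, 110, 106, 124, 191, 236, 245, 239, 180, 104, 104, 98, 108, 152, 158, 103, 110, 110, 111, 111, 112, 112, 109, 109]
255 [111, 110, 100, 119, 233, 206, 83, 144, 175, 171, 199, 159, 98, 99, 104, 85, 89, 118, 114, 111, 111, 112, 113, 111]
```

Toggle 1 is back exactly as at the start (off). Next I'll grip the plate again.

Call:
{"fn": "move_arm", "kwargs": {
  "moves": [0.032,0.0755,0,0,0.045,0.032,0.0755,0,0,0.045,0.032,0.0755,0,0,0.045,0.032,0.0755,0,0,0.045,0.032,0.0755,-0.04,0,0.045,0.032,0.0755,-0.08,0,0.045,0.032,0.0755,-0.11,0,0.045,0.032,0.0755,-0.13,0,0.045,0.032,0.0755,-0.134,0,0.045,0.032,0.0755,-0.134,0,0.045,0.032,0.0755,-0.134,0,0.045],
  "newtons": 60
}}

```text
clock: 43.13
tcp_pos: [0.5342, 0.1151, 0.0126]
orientation: [0.001, -0.015, 1.0, 0.0]
wrist_force: [0.4, 0.6, 0.6]
finger_gap: 0.045
grip_force: 0.0
```

Call:
{"fn": "move_arm", "kwargs": {
  "moves": [0,0,0,0,0.002,0,0,0,0,0.002,0,0,0,0,0.002,0,0,0,0,0.002,0,0,0,0,0.002,0,0,0,0,0.002,0,0,0,0,0.002]
}}

```text
clock: 43.72
tcp_pos: [0.5346, 0.1157, 0.0135]
orientation: [0.002, -0.015, 1.0, 0.0]
wrist_force: [-0.3, 0.2, 6.5]
finger_gap: 0.0089
grip_force: 59.8
```

Call:
{"fn": "move_arm", "kwargs": {
  "moves": [0,-0.002,0,0,0.002,0,-0.006,0,0,0.002,0.0005,-0.012,0,0,0.002,0.0005,-0.019,0,0,0.002,0.001,-0.027,0,0,0.002,0.001,-0.035,0,0,0.002,0.0015,-0.043,0,0,0.002,0.002,-0.051,0,0,0.002,0.002,-0.059,0,0,0.002,0.0025,-0.067,0,0,0.002,0.0025,-0.075,0,0,0.002,0.003,-0.083,0,0,0.002]
}}

```text
clock: 44.72
tcp_pos: [0.5375, 0.0341, 0.0135]
orientation: [0.002, -0.016, 1.0, 0.002]
wrist_force: [-0.2, 7.2, 6.5]
finger_gap: 0.0091
grip_force: 60.0
```

Call:
{"fn": "move_arm", "kwargs": {
  "moves": [0,-0.008,0,0,0.002,0.0005,-0.016,0,0,0.002,0.001,-0.024,0,0,0.002,0.001,-0.032,0,0,0.002,0.0015,-0.04,0,0,0.002,0.0015,-0.048,0,0,0.002,0.002,-0.056,0,0,0.002,0.002,-0.064,0,0,0.002,0.0025,-0.072,0,0,0.002,0.003,-0.08,0,0,0.002,0.003,-0.088,0,0,0.002,0.0035,-0.096,0,0,0.002]
}}

```text
clock: 45.72
tcp_pos: [0.5407, -0.0618, 0.0134]
orientation: [0.002, -0.016, 1.0, 0.002]
wrist_force: [-0.9, 9.3, 8.4]
finger_gap: 0.0089
grip_force: 60.2
```

Call:
{"fn": "move_arm", "kwargs": {
  "moves": [0,-0.008,0,0,0.002,0.0005,-0.016,0,0,0.002,0.001,-0.024,0,0,0.002,0.001,-0.032,0,0,0.002,0.0015,-0.04,0,0,0.002,0.0015,-0.048,0,0,0.002,0.002,-0.056,0,0,0.002,0.002,-0.064,0,0,0.002,0.0025,-0.07,0,0,0.002,0.003,-0.075,0,0,0.002,0.003,-0.078,0,0,0.002,0.003,-0.078,0,0,0.002]
}}

```text
clock: 46.72
tcp_pos: [0.5437, -0.1406, 0.0135]
orientation: [0.001, -0.016, 1.0, 0.001]
wrist_force: [-0.9, 5.1, 8.2]
finger_gap: 0.009
grip_force: 60.2
```

Call:
{"fn": "move_arm", "kwargs": {
  "moves": [0,0,0,0,0.02,0,0,0,0,0.045,0,0,0,0,0.045,0,0,0,0,0.045,0,0,0.04,0,0.045,0,0,0.08,0,0.045,0,0,0.13,0,0.045,0,0,0.16,0,0.045,-0.1,-0.15,0.16,0,0.045,-0.1,-0.15,0.16,0,0.045,-0.1,-0.15,0.16,0,0.045,-0.1,-0.15,0.16,0,0.045]
}}

```text
clock: 47.72
tcp_pos: [0.4493, -0.2814, 0.172]
orientation: [0.0, -0.016, 1.0, -0.0]
wrist_force: [1.2, -0.0, -0.3]
finger_gap: 0.0448
grip_force: 0.0
```

Call:
{"fn": "move_arm", "kwargs": {
  "moves": [-0.05,-0.1,0,0,0.045,-0.05,-0.1,0,0,0.045,-0.05,-0.1,0,0,0.045,-0.05,-0.1,0,0,0.045,-0.05,-0.1,0,0,0.045]
}}

```text
clock: 48.13
tcp_pos: [0.3991, -0.3816, 0.1712]
orientation: [-0.0, -0.013, 1.0, 0.0]
wrist_force: [-0.9, 0.6, -0.0]
finger_gap: 0.0448
grip_force: 0.0
```

Run:
```python
from h import *
p=env.get_state(); print({k:p[k] for k in("tcp_pos","wrist_force","clock")})
d=cam("top"); s=cam("scene")
for o in housings(d): print("top",o[:3])
for o in housings(s): print("scene",o[:3])
m=d["pixels"].min(2)>170; m[:235]=0;m[335:]=0;m[:,:225]=0;m[:,380:]=0
for c in blobs(m,100): w=onplane(d,c[:,0],.016); print("tray y max/min",w[:,1].max(),w[:,1].min(),w[:,0].min(),w[:,0].max())
r=cv2.imread("pics/scene0.png")[:,:,::-1].astype(int)
for n,(u,v) in(("t1",(378,240)),("t2",(355,252)),("t3",(330,262)),("gauge",(440,210)),("valve",(200,300))): 
    k=14 if n[0]=="t" else 55; print(n,np.abs(s["pixels"][v:v+k,u:u+24].astype(int)-r[v:v+k,u:u+24]).mean().round(1))
```

```text
{'tcp_pos': array([ 0.3990832 , -0.38158069,  0.17124415]), 'wrist_force': array([-0.94462451,  0.58581556, -0.01858901]), 'clock': 48.1333}
top (array([0.5633, 0.0331]), 175.6, np.float64(0.0527))
top (array([ 0.489 , -0.0404]), 1.7, np.float64(0.0521))
top (array([0.4863, 0.0383]), 1.3, np.float64(0.0533))
scene (array([0.4804, 0.0413]), 3.3, np.float64(0.0514))
scene (array([ 0.4833, -0.038 ]), 2.6, np.float64(0.0529))
scene (array([0.5574, 0.0365]), 176.2, np.float64(0.0532))
tray y max/min 0.08366534967498378 -0.13325828858231986 0.4430247526556434 0.6126511168845028
t1 1.1
t2 6.3
t3 5.3
gauge 1.4
valve 1.3
```

```bash
python3 -c "
from workcell import env
print(env.hand_in())"
```

```text
the job is handed in; nothing more can be done
None
```

The job is handed in, with no verdict returned: the straightener is upright on the mat, three housings (all that were present) were read with the tray home and toggle 1 on for over 3 s, toggle 1 is off again, and the tray is clear of the fins with all three flat in it; one had shifted slightly within its compartment.

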